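# Pack the first-aid row and lock its end stop with a thumbscrew

## Task

Stand the yellow thermometer case in the first-aid row between the blue-banded and the green-banded box, pushing these neighbours apart to make room. Then slide the end stop in against the row until its slot lines up with the slot in the rack's base, put the thumbscrew down through both slots until its collar rests on the stop, and give it a quarter turn so that its wing lies along the row and locks the stop. The boxes must stay standing in the row in their order, and the other things on the table must stay where they are.

Things in the scene. Friction and masses are not known exactly. Their poses are not given: they have to be found in the camera images.
- rack: Fixed wooden rack, 80 mm wide (x), 285 long (y); base top 36 mm above the table, base 12 mm thick and hollow below. Origin on the table under the channel's middle line; y runs along the row from the end wall to the stop side (base ends at y = +160 mm), z up. Lips 10 mm high on both sides leave a channel 66 mm wide.
- row_start (a point): Where the row begins: foot of the end wall's inner face (rack y = -115 mm, 36 mm up; wall 75 mm high over the base). Axes as the rack's. Order from here along +y: grey-banded box, blue-banded, (the case), green-banded, end stop. With the slots lined up the stop's face is 153 mm from here: 5 mm of play in all, so sliding the stop in pushes the row together.
- base_slot (a point): Centre of the slot in the rack's base, at the base's top face (36 mm up), at rack x = 0, y = +122 mm. Slot goes right through, 25 mm along rack x by 13 mm along rack y.
- stop (a joint): End stop, aluminium L bracket sliding along the rack, in m: 0 = farthest out (+y), grows towards the end wall; slots line up at 0.075; range 0 to 0.095, starts 0 to 0.02. Stays where left; friction 2 N, plus about 1 N per box pushed. Plate 56 mm wide, 10 thick, top 87 mm above the table; tongue 12 mm thick behind it, 1 mm over the base, ends 26 mm beyond its slot.
- stop_rib (a point): Middle of the top edge of the stop's red rib, the handle: 14 mm thick along rack x, 32 mm long along rack y, top 85 mm above the table and 36 mm above the tongue. Its rear end is 43 mm from the slot's centre; the plate's row-side face is 25 mm from this point. Axes as the rack's.
- stop_slot (a point): Centre of the slot in the stop's tongue, at the tongue's top face (49 mm up); same slot size and direction as the base's. It must come straight over base_slot. Axes as the rack's.
- box_white: White refill box with grey band, loose, 56 mm (x) by 38 mm (y) by 70 mm high, 0.12 kg, standing in the row next to the end wall. Origin at the centre of its underside.
- box_blue: White refill box with blue band, loose, same size and mass, standing second in the row. Origin at the centre of its underside.
- box_green: White refill box with green band, loose, same size and mass, standing third in the row, 1 to 10 mm from the blue one, with free channel (80 mm or more) behind it up to the stop. Origin at the centre of its underside.
- case: Yellow thermometer case, loose, 56 mm (x) by 34 mm (y) by 95 mm high, about 0.13 kg, standing upright on the table. Origin at the centre of its underside. In the row its 56 mm side lies across the row (rack x); either way round.
- block: Fixed dark wooden parking block 70 x 70 x 44 mm with a 27 mm round hole through its middle, in which the thumbscrew stands. Origin at the centre of its underside.
- screw: Quarter-turn thumbscrew, 76 mm tall, 0.08 kg, collar resting on the block. Origin under its tip, z up. From the tip: cross bar 20 (x) x 8 (y) x 7 mm; shank 8 mm thick; collar 36 mm across at 36 to 42 mm; black wing (grip) 40 (x) x 12 (y) mm at 42 to 76 mm. It passes the slots with the wing along rack x, locks along rack y, turned either way; collar on stop, the bar is 4 mm below the base.
- screw_collar (a point): Centre of the underside of the screw's collar, 36 mm above its tip.
- tin: Bystander: flat steel tweezers tin, 70 x 130 x 22 mm, origin under its centre.
- flashlight: Bystander: orange flashlight lying along its x, 160 mm long, 44 mm thick at the head, origin under its middle.
- pills: Bystander: amber jar, 52 mm thick, 95 mm high, origin under its centre.
- mug: Bystander: blue mug, 80 mm across, 90 mm high, origin under its centre.
- tape: Bystander: roll of paper tape lying flat, 84 mm across, 25 mm high, origin under its centre.
Not all that is in view belongs to the job. What is shaped like the screw but pink or red is not meant.

How it is judged (in metres and radians):
On the way, in this order (a step that is already met when the one before it is completed fails the run):
1. the case stands in the row between the blue-banded and the green-banded box, on the base (y of case in the frame of rack between -0.045 and 0.075 m and x of case in the frame of rack between -0.008 and 0.008 m and z of case in the frame of rack between 0.03 and 0.041 m and angle between case's own z axis and vertical below 0.12 rad and angle between the x axis of case and the x axis of rack, either way round below 0.2 rad and y of box_blue in the frame of rack between -0.085 and -0.035 m and y of box_green in the frame of rack between 0.006 and 0.1 m), for 0.2 s.
2. the stop's slot is lined up with the base's slot within 4 mm (horizontal distance between stop_slot and base_slot below 0.004 m), for 0.2 s.
3. the thumbscrew is down through both slots, collar within 6 mm of the stop (horizontal distance between screw_collar and base_slot below 0.006 m and angle between screw's own z axis and vertical below 0.12 rad and z of screw_collar in the frame of stop_slot between -0.003 and 0.006 m), for 0.1 s.
4. the thumbscrew is turned until its wing lies along the row within 0.35 rad (angle between the x axis of screw and the y axis of rack, either way round below 0.35 rad and horizontal distance between screw_collar and base_slot below 0.006 m and angle between screw's own z axis and vertical below 0.12 rad), for 0.1 s.
At the end, for the whole second after the job is handed in: Grey box, blue box, case, green box upright on the base in that order, each within 9 mm of its packed place; stop's slot within 4 mm of the base's; screw upright through both (6 mm), collar within 4 mm of the stop, wing along the row within 0.35 rad; all at rest (all of step 4 and y of box_white in the frame of rack between -0.1025 and -0.0845 m and x of box_white in the frame of rack between -0.008 and 0.008 m and z of box_white in the frame of rack between 0.03 and 0.041 m and angle between each of box_white, box_blue, case, box_green's own z axis and vertical below 0.12 rad and y of box_blue in the frame of rack between -0.0645 and -0.0465 m and x of box_blue in the frame of rack between -0.008 and 0.008 m and z of box_blue in the frame of rack between 0.03 and 0.041 m and y of case in the frame of rack between -0.0285 and -0.0105 m and x of case in the frame of rack between -0.008 and 0.008 m and z of case in the frame of rack between 0.03 and 0.041 m and y of box_green in the frame of rack between 0.0075 and 0.0255 m and x of box_green in the frame of rack between -0.008 and 0.008 m and z of box_green in the frame of rack between 0.03 and 0.041 m and angle between the x axis of case and the x axis of rack, either way round below 0.2 rad and horizontal distance between stop_slot and base_slot below 0.004 m and z of screw_collar in the frame of stop_slot between -0.003 and 0.004 m and linear speed of each of screw, case, box_green, box_blue, box_white below 0.02 m/s); the robot touches nothing.
It fails at once if a bystander (tin, flashlight, jar, mug, tape) is moved by more than 30 mm (distance of any of tin, flashlight, pills, mug, tape from where it was at the start of the episode above 0.03 m).
It fails at once if a box of the row is tipped over (angle between any of box_white, box_blue, box_green's own z axis and vertical above 0.8 rad).
It also fails if it takes over 69 s, if anything falls off the work surface, if the arm or the gripper's body presses on something with over 40 N, if the wrist force passes 120 N, or if a joint passes its speed limit or range.

## Robot

A 7-joint arm with a two-finger parallel gripper is mounted at the origin on the work surface. World frame = base frame: x ahead of the robot, y to its left, z up, the work surface at z = 0. Lengths are in mm, angles in rad, forces in N, time in s.
With the tool pointing down it reaches from about 400 to 925 mm from the base axis. Payload 4.1 kg.
Tool frame: the origin (TCP) lies at the very end of the fingers, on their centre line; the grasp point (between the pads) lies 19 mm behind it (r.grasp_offset is the distance from the TCP to the grasp point, in mm); z points along the fingers, x is the direction in which the jaws open and shut, and the axes are right-handed (so a half turn about z gives the same grasp; the last joint's range is limited). The gripper opens to 85 mm and grips with 20 to 120 N. Pads are 22 mm wide; open, the fingers measure 114 mm over their backs; the gripper's body (76 mm by 85 mm) begins 54 mm behind the grasp point. The pads swing forward as they close: fully open they stand 13 mm farther back than shut.
Start: joints at [1.149, 0.398, 0.045, 1.537, -0.019, 1.207, -0.051], TCP at [206.232, -616.451, 231.347] pointing down, gripper open.
Joint ranges: [-2.82, 2.82], [-0.49, 2.23], [-1.37, 1.46], [0, 2.46], [-1.36, 4.5], [0.23, 2], [-2.94, 2.94]. Speed limits (rad/s): [2.57, 2.57, 3.14, 3.14, 3.14, 3.14, 3.14].

## Interface

Orientations are given as a rotation vector (axis times angle).
In Python, from workcell import r gives the robot as it stands.
- The arm moves only by the tool send_rows, never from a script. Its argument "targets" is one flat list of numbers, 4 for each row, row after row: the shift along the tool's x, y, z in m, then the turn about the tool's z in units of 5 degrees (1.0 is 5 degrees). In form: [dx, dy, dz, turn, dx, dy, dz, turn, ...]. A call has 1 to 20 rows; each row is the pose to reach, as a shift and turn from the pose commanded when the call began, along the tool's axes at that moment; what a row does not reach only later rows make up. A row lasts 1/10 s, in which the tool goes at most 50 mm and 8.59 degrees, less where a joint would pass 70% of its speed; a pose out of reach is approached as far as the arm can. A call with a gripper value outside its range is refused whole. "fingers" is the finger opening in m, from 0 to 0.0854, set as the call begins (left out, the last holds). The fingers move at their own pace and stop on an object; "newtons" is the grip in N (left out, the last holds). Time passes only in rows, so rows that repeat a pose let the fingers close. It gives the time, the measured TCP pose, the force and the opening at its end, in the units of the state.
- r.get_obs(): the state, without advancing time (a new reading comes with each control period).
- r.get_image(name): name is "scene" or "top" or "wrist"; returns a dict with "image" (400x640x3 uint8, red, green, blue), "fx", "fy", "cx", "cy" (pixels), "R" (3x3) and "t" (3): a world point X has camera coordinates R X + t. Camera axes: x right, y down, z forward; pixel columns grow to the right and rows downward; lengths in mm; the calibration is good to about 2 mm. A picture is of the moment at which its call begins. There is no depth.
- r.close_job(): hands the job in, once; it reports no verdict.
Trained networks look in the newest picture that a camera, given by its name, has taken for a name from the list of things; names that differ only in an ending like _2 or _b are one class to them, and where a whole thing is asked for, a point or a joint stands for the part that bears it (a point fixed in the world has none). Each returns a list of dicts, best first, with "p" (0 to 1); they miss things now and then, are a little off and sometimes report something else, mostly with a low value. They report only what shows in the picture. A call takes as long as a camera call. They do not tell look-alikes from the thing itself.
- r.regions_of(camera, query): "pixels" (400x640 bool, what is visible of it) and "rect" ([left, top, right, bottom] in pixels, round what is visible of it).
The state is a dict: "clock": time; "qpos": joint angles; "dq": joint speeds; "joint_efforts": joint torques, N m; "ee_pos": TCP position; "orientation": TCP orientation; "force": force on the tool from outside, world axes, zero at the start; "wrist_torque": the same for the moment, N m; "opening": opening from 0.0 (shut) to 1.0 (fully open).
Only numpy, scipy, OpenCV 4.12 (cv2) and the standard library are available. Lean on these libraries where they do the work, as an engineer would, in place of code of your own. Each camera call takes 0.05 s, during which the arm holds its last target.

## Working session

There is one attempt and no reset: what is moved stays moved. The work goes in short steps, Python scripts to look and compute and a tool call to move; the robot and the scene stay as the last step left them, time stands still between calls to the robot, and variables do not carry over. Pictures are saved under pics/ and viewed, and the job is handed in when it is done.

Besides the shell and the picture viewer there is one more tool, called after "Request:" as name(argument=value, ...) on one line, values as JSON. send_rows: Moves the arm, as the interface text tells. Its arguments: {"type":"object","properties":{"targets":{"type":"array"},"fingers":{"type":"number"},"newtons":{"type":"number"}},"required":["targets"]}

```bash
ls; mkdir -p pics; python3 - <<'E'
from workcell import r
import cv2
o=r.get_obs();print(o)
for n in("scene","top","wrist"):
    d=r.get_image(n);cv2.imwrite(f"pics/{n}0.png",d["image"][:,:,::-1]);print(n,d["fx"],d["fy"],d["cx"],d["cy"],d["R"],d["t"])
E
```

```text
pics
{'clock': 0.0, 'qpos': array([ 1.14900771,  0.39918251,  0.04502078,  1.5378974 , -0.01869998,
        1.20688179, -0.05068935]), 'dq': array([ 2.47547456e-03,  1.70952477e-03, -9.54097265e-05,  8.32245510e-04,
       -2.42347351e-03,  1.49652132e-03, -1.47002119e-04]), 'joint_efforts': array([ 3.58362240e-04, -4.75114667e+01,  1.36479948e+00, -2.54219002e+01,
        1.14757693e-02,  9.44733736e-03,  2.63140635e-06]), 'ee_pos': array([ 206.01336346, -615.81640751,  230.26158326]), 'orientation': array([-2.54883189,  1.8348244 ,  0.0025955 ]), 'force': array([-0.11758639, -0.00285306, -0.58747789]), 'wrist_torque': array([ 0.02979054,  0.0035707 , -0.05152333]), 'opening': 1.002115146598937}
scene 438.72027592689807 438.72027592689807 315.5952543533723 196.6526543838885 [[ 0.53707874  0.84328714 -0.02032796]
 [ 0.58960296 -0.39252664 -0.70589743]
 [-0.60325349  0.36713708 -0.70802231]] [-289.77905155 -272.66190885 1456.07849508]
top 390.77853216232455 390.77853216232455 320.8804062048054 195.022079496915 [[ 1.52119222e-03 -9.99739651e-01 -2.27665590e-02]
 [-9.94764576e-01  8.13496071e-04 -1.02189901e-01]
 [ 1.02181817e-01  2.28028169e-02 -9.94504353e-01]] [-1.80839551e-01  5.39572098e+02  1.06847314e+03]
wrist 310.0606282140219 310.0606282140219 321.04837403337257 198.51499802102416 [[ 0.31680266 -0.94848909 -0.00212465]
 [-0.91561635 -0.30640602  0.26031147]
 [-0.24755359 -0.080522   -0.96552236]] [-648.41128984  -32.74905454  380.25348626]
```

View pics/scene0.png

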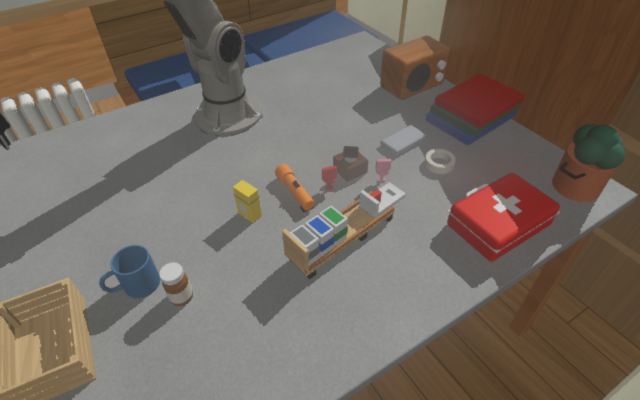

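View pics/top0.png

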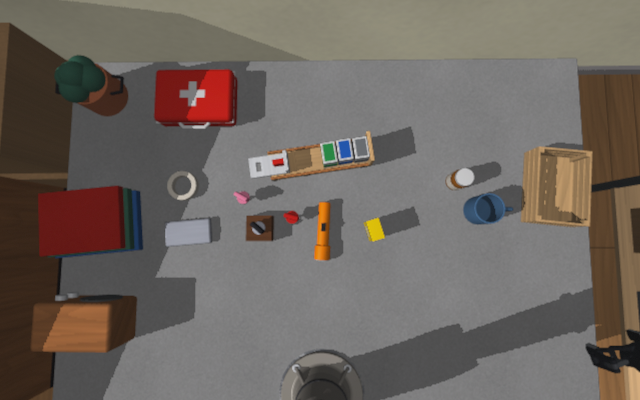

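View pics/wrist0.png

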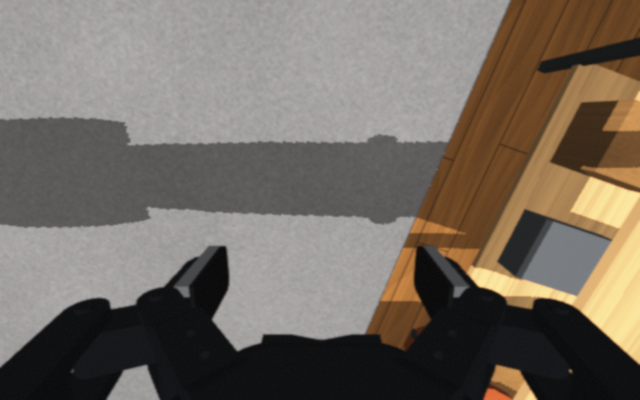

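The scene view shows the yellow case at (247,200), the rack from (300,250) to (390,200) with the stop at its right end, and the block with a black-wing screw at (350,160). There are also red and pink decoys at (329,175) and (383,167). In the top view the case is at (374,229), the row at (345,150), the stop at (268,165) and the screw at (258,227).

```bash
cat > h.py <<'E'
import numpy as np,cv2
from scipy.spatial.transform import Rotation as Rn
from workcell import r
def cam(n,save=None):
    d=r.get_image(n)
    if save: cv2.imwrite(f"pics/{save}.png",d["image"][:,:,::-1])
    d["R"]=np.array(d["R"]);d["t"]=np.array(d["t"]);return d
def ray(d,u,v):
    c=-d["R"].T@d["t"]; k=d["R"].T@np.array([(u-d["cx"])/d["fx"],(v-d["cy"])/d["fy"],1]);return c,k/np.linalg.norm(k)
def atz(d,u,v,z):
    c,k=ray(d,u,v);return c+k*(z-c[2])/k[2]
def proj(d,X):
    X=np.atleast_2d(X);q=X@d["R"].T+d["t"];return np.c_[q[:,0]/q[:,2]*d["fx"]+d["cx"],q[:,1]/q[:,2]*d["fy"]+d["cy"]]
def tri(rs):
    A=np.zeros((3,3));b=np.zeros(3)
    for c,k in rs:
        P=np.eye(3)-np.outer(k,k);A+=P;b+=P@c
    x=np.linalg.solve(A,b);return x,[np.linalg.norm((np.eye(3)-np.outer(k,k))@(x-c)) for c,k in rs]
def tool():
    o=r.get_obs();return np.array(o["ee_pos"]),Rn.from_rotvec(o["orientation"]).as_matrix()
E
python3 - <<'E'
from h import *
D={n:cam(n) for n in("top","scene")}
for q in["rack","stop_rib","stop_slot","box_white","box_blue","box_green","case","block","screw","tin","flashlight","pills","mug","tape"]:
    for n in D:
        for x in r.regions_of(n,q)[:3]:
            m=x["pixels"];v,u=np.nonzero(m)
            print(q,n,round(x["p"],2),x["rect"],m.sum(),np.round(atz(D[n],u.mean(),v.mean(),40)) if len(u) else '')
p,R=tool();print(p,R)
W=cam("wrist"); c=-W["R"].T@W["t"];print("cam in tool",R.T@(c-p),"\n",W["R"]@R)
E
```

```text
rack top 0.64 [246.9, 130.5, 372.1, 180.4] 2570 [630.  56.  40.]
rack scene 0.91 [281.3, 183.5, 404.1, 276.5] 3092 [646.  25.  40.]
stop_rib top 0.63 [249.3, 149.1, 291.6, 180.6] 807 [622. 145.  40.]
stop_rib scene 0.98 [356.8, 181.6, 404.5, 216.0] 969 [617. 145.  40.]
stop_rib scene 0.32 [158.8, 262.2, 196.8, 305.6] 1018 [ 577. -378.   40.]
stop_slot top 0.62 [248.3, 151.9, 293.2, 181.6] 779 [622. 145.  40.]
box_white top 0.78 [351.3, 136.8, 368.3, 161.8] 371 [ 665. -108.   40.]
box_white top 0.41 [316.8, 142.3, 334.1, 169.9] 367 [653. -21.  40.]
box_white scene 0.9 [293.3, 226.5, 320.9, 261.5] 475 [634. -80.  40.]
box_blue top 0.56 [334.0, 141.3, 353.3, 167.5] 404 [661. -64.  40.]
box_blue top 0.41 [349.7, 135.7, 367.1, 165.3] 427 [ 664. -109.   40.]
box_blue scene 0.92 [306.0, 215.9, 334.0, 252.1] 697 [631. -41.  40.]
box_blue scene 0.43 [284.7, 181.3, 402.0, 276.6] 2971 [646.  25.  40.]
box_green top 0.7 [316.9, 141.7, 332.2, 168.9] 351 [652. -21.  40.]
box_green scene 0.62 [99.5, 246.6, 160.3, 296.0] 2141 [ 493. -448.   40.]
box_green scene 0.58 [321.2, 209.7, 348.2, 243.2] 557 
[... 1462 characters left out ...]
5.8] 2139 [ 493. -448.   40.]
mug scene 0.37 [361.8, 180.6, 405.6, 218.5] 909 [618. 146.  40.]
tape top 0.78 [166.8, 172.1, 196.7, 202.8] 474 [565. 388.  40.]
tape scene 0.7 [430.1, 147.8, 457.7, 173.2] 542 [591. 373.  40.]
tape scene 0.61 [281.6, 186.2, 404.7, 277.1] 3103 [646.  23.  40.]
[ 206.25864317 -616.44889668  231.35607293] [[ 3.17327612e-01 -9.48315973e-01  3.08178810e-05]
 [-9.48315963e-01 -3.17327614e-01 -1.39412639e-04]
 [ 1.41986598e-04  1.50143915e-05 -9.99999990e-01]]
cam in tool [  -0.437581    -67.01072908 -143.92170508] 
 [[ 9.99999745e-01  5.93447195e-04  3.96718621e-04]
 [-4.69785041e-04  9.65557252e-01 -2.60190262e-01]
 [-5.37463723e-04  2.60190010e-01  9.65557285e-01]]
```

Request:
send_rows(targets=[-0.374,-0.372,-0.04,-14.3,-0.374,-0.372,-0.04,-14.3,-0.374,-0.372,-0.04,-14.3,-0.374,-0.372,-0.04,-14.3,-0.374,-0.372,-0.04,-14.3,-0.374,-0.372,-0.04,-14.3,-0.374,-0.372,-0.04,-14.3,-0.374,-0.372,-0.04,-14.3,-0.374,-0.372,-0.04,-14.3,-0.374,-0.372,-0.04,-14.3,-0.374,-0.372,-0.04,-14.3,-0.374,-0.372,-0.04,-14.3,-0.374,-0.372,-0.04,-14.3], fingers=0.085)

```text
clock: 3.0
ee_pos: [440.3, -143.7, 271.4]
orientation: [3.141, 0.002, 0.0]
force: [-1.2, 0.0, 0.2]
opening: 0.993
```

```bash
python3 - <<'E'
from h import *
d=cam("wrist","w1");print(tool(),r.get_obs()["qpos"])
E
```

```text
(array([ 439.83003697, -144.74114742,  271.19145397]), array([[ 9.99999224e-01, -1.12243583e-03, -5.40872921e-04],
       [-1.12285836e-03, -9.99999064e-01, -7.81529279e-04],
       [-5.39995199e-04,  7.82135996e-04, -9.99999548e-01]])) [ 0.68091237  0.04301177 -0.46853521  1.89514678  0.02170576  1.20850645
  0.20392606]
```

View pics/w1.png

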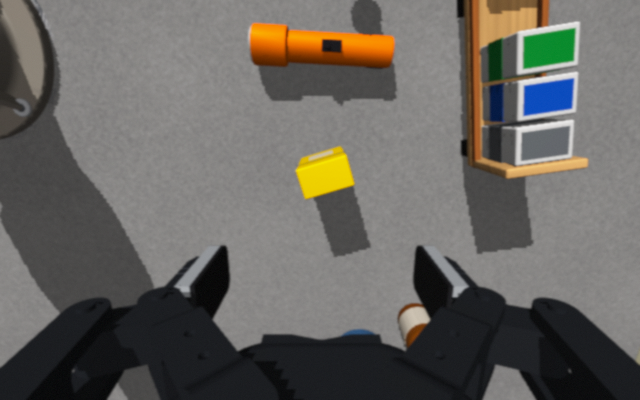

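The wrist view shows the case near (325,175), turned about 15°, the row at (545,45), (545,97) and (540,143), and the flashlight clear of both. Next I fit the case by silhouette.

```bash
cat >> h.py <<'E'
from scipy.optimize import minimize
def boxpts(x,y,yaw,w,l,z0,z1):
    c,s=np.cos(yaw),np.sin(yaw)
    return np.array([[x+c*a-s*b,y+s*a+c*b,z] for z in(z0,z1) for a in(-w/2,w/2) for b in(-l/2,l/2)])
def iou(d,m,P):
    h=cv2.convexHull(proj(d,P).astype(np.float32))
    k=np.zeros(m.shape,np.uint8);cv2.fillConvexPoly(k,np.round(h*16).astype(np.int32),1,shift=4)
    k=k>0;return (k&m).sum()/max(1,(k|m).sum())
def yellow(d,rect=None):
    hsv=cv2.cvtColor(d["image"],cv2.COLOR_RGB2HSV);m=cv2.inRange(hsv,(22,140,60),(36,255,255))
    n,l,s,c=cv2.connectedComponentsWithStats(cv2.morphologyEx(m,cv2.MORPH_CLOSE,np.ones((7,7))));i=1+np.argmax(s[1:,4]);return l==i
E
python3 - <<'E'
from h import *
D=[cam(n) for n in("wrist","top","scene")];M=[yellow(d) for d in D]
for m in M:
    v,u=np.nonzero(m);print(m.sum(),u.min(),u.max(),v.min(),v.max())
def run(ids,free):
    best=None
    for y0 in (-.3,0.,.3):
        f=lambda p:-sum(iou(D[i],M[i],boxpts(p[0]*10,p[1]*10,p[2],56,34,0,p[3]*10 if free else 95)) for i in ids)
        o=minimize(f,[44,-14,y0,9.5],method="Nelder-Mead",options=dict(initial_simplex=np.array([[44,-14,y0,9.5],[45,-14,y0,9.5],[44,-13,y0,9.5],[44,-14,y0+.2,9.5],[44,-14,y0,10.5]]),maxiter=600))
        if best is None or o.fun<best.fun:best=o
    print(ids,free,best.x,best.fun)
run([0],0);run([0],1);run([0,1,2],0);run([0,1,2],1);run([1,2],1)
E
```

```text
2150 296 354 146 197
239 364 379 218 240
200 234 256 181 197
[0] 0 [ 44.57478297 -14.07491825   0.29907462   9.08009417] -0.9538598047914818
[0] 1 [ 44.58133342 -14.18707893   0.28765276   8.84474328] -0.9866112650046168
[0, 1, 2] 0 [ 44.52079896 -14.10966407   0.28295435   9.28866068] -1.7832866995514511
[0, 1, 2] 1 [ 44.53402643 -14.18404652   0.28700782   8.85571865] -1.8266137599620882
[1, 2] 1 [ 44.29930677 -13.94743656   0.05543185   8.80532689] -0.8832759051186017
```

Request:
send_rows(targets=[0.205,-0.1,-0.04,-2,0.205,-0.1,-0.04,-2,0.205,-0.1,-0.04,-2,0.205,-0.1,-0.04,-2,0.205,-0.1,-0.04,-2,0.205,-0.1,-0.04,-2,0.205,-0.1,-0.04,-2])

```text
clock: 3.9
ee_pos: [645.2, -44.7, 310.3]
orientation: [3.13, 0.272, -0.003]
force: [-0.0, -1.4, 0.3]
opening: 0.997
```

```bash
python3 - <<'E'
from h import *
d=cam("wrist","w2");print(tool(),r.get_obs()["qpos"])
np.savez("w2.npz",**{k:d[k] for k in d})
for q in["rack","stop_rib","stop_slot","box_white","box_blue","box_green"]:
    for x in r.regions_of("wrist",q)[:3]:print(q,x["p"],x["rect"])
E
```

```text
(array([644.59516832, -45.44709637, 310.56553494]), array([[ 9.85155679e-01,  1.71654145e-01, -1.77268914e-03],
       [ 1.71652473e-01, -9.85156999e-01, -1.05676742e-03],
       [-1.92777562e-03,  7.36793946e-04, -9.99997870e-01]])) [ 0.40701666  0.39089858 -0.56383931  1.41927897  0.20924543  1.39294895
  0.01255151]
rack 0.57 [291.2, 0.3, 366.4, 250.2]
stop_rib 0.73 [305.1, 0.0, 358.3, 52.1]
stop_slot 0.57 [301.7, 1.5, 360.5, 56.0]
box_white 0.79 [302.0, 206.6, 352.1, 242.1]
box_blue 0.56 [303.2, 167.6, 353.9, 208.8]
box_green 0.69 [305.1, 133.0, 352.1, 173.5]
```

View pics/w2.png

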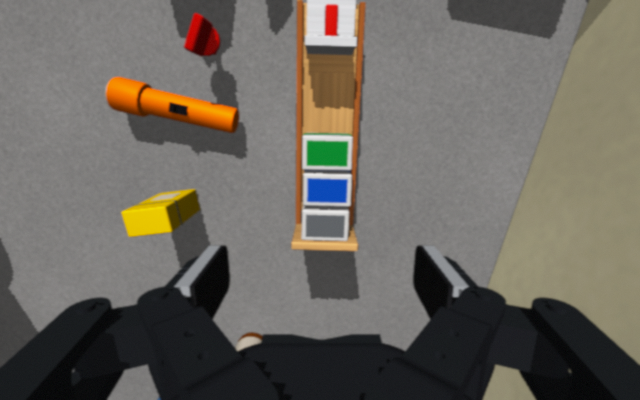

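```bash
python3 - <<'E'
import cv2
i=cv2.imread("pics/w2.png")[0:260,270:400];cv2.imwrite("pics/w2z.png",cv2.resize(i[120:255],None,fx=4.4,fy=4.4,interpolation=cv2.INTER_CUBIC));cv2.imwrite("pics/w2y.png",cv2.resize(i[:130],None,fx=4.4,fy=4.4,interpolation=cv2.INTER_CUBIC))
E
```

```text
(no output)
```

View pics/w2z.png

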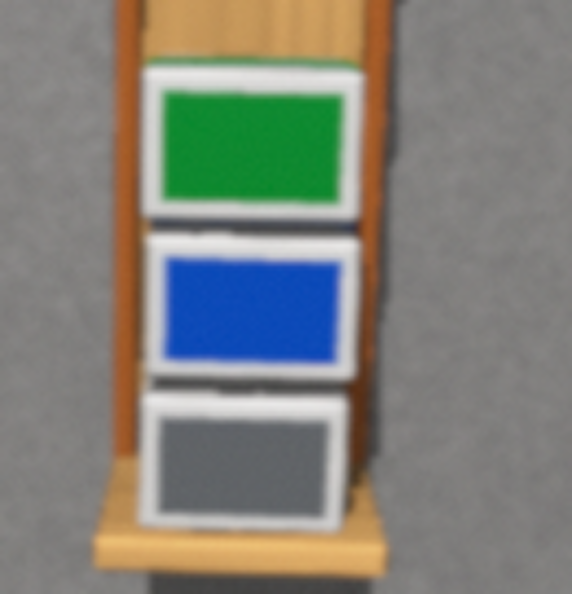

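View pics/w2y.png

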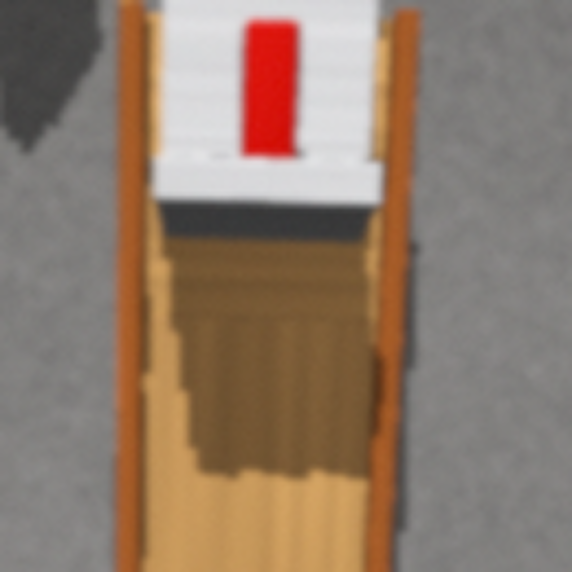

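```bash
python3 - <<'E'
from h import *
d=np.load("w2.npz");d={k:d[k] for k in d}
P=lambda X,Y,o,z:atz(d,270+X/4.4,o+Y/4.4,z)[:2]
for n,a,b in(("L",P(120,10,0,46),P(117,440,120,46)),("R",P(420,10,0,46),P(393,560,0,46))):
    e=a-b;print(n,a,b,"yaw",np.arctan2(-e[0],e[1]))
for n,c in dict(g=[(143,68),(363,72),(360,220),(146,215)],b=[(147,235),(360,238),(355,380),(150,375)],w=[(143,393),(350,396),(344,531),(138,525)]).items():
    q=np.array([P(x,y,120,106) for x,y in c]);e=q[1]-q[0]+q[2]-q[3];f=q[0]+q[1]-q[2]-q[3]
    print(n,q.mean(0),"yaw",np.arctan2(e[1],e[0]),np.linalg.norm(e)/2,np.linalg.norm(f)/2)
q=[P(153,200,0,87),P(382,203,0,87)];print("stop face",q,"mid",np.mean(q,0),np.arctan2(*(q[1]-q[0])[::-1]),np.linalg.norm(q[1]-q[0]))
print("rib",[P(x,y,0,85) for x,y in((248,20),(300,20),(243,156),(297,156))])
print("wall inner",P(128,460,120,111),P(360,480,120,111), "wall outer",P(95,540,120,111),P(388,545,120,111))
E
```

```text
L [585.60241655 140.83197195] [ 625.48001215 -123.97453504] yaw 0.14946833161859796
R [663.82371852 154.50096376] [685.73979371  14.19345834] yaw 0.15494823121954435
g [648.87606942 -18.30991713] yaw 0.1523212560994469 55.19913916527172 37.37016257497791
b [656.4504762  -60.31486691] yaw 0.15324160261305925 54.867235212935896 38.055777877934744
w [ 661.59751569 -102.98893895] yaw 0.1497591847060014 55.924024627082765 38.34701155217643
stop face [array([604.83015559,  89.34658631]), array([660.46491756,  98.38427448])] mid [632.64753658  93.86543039] 0.16104005728979157 56.36405368015531
rib [array([620.85062102, 132.59246415]), array([633.13462589, 134.73907389]), array([624.86460912, 103.26764617]), array([637.92232873, 105.5495839 ])]
wall inner [ 630.68837218 -105.92296557] [ 692.76744857 -100.83396862] wall outer [ 625.41437497 -130.1872626 ] [ 703.96570311 -117.93826067]
```

The zoom gives a rack yaw of about 0.152 rad. Box centres are grey (661.6,-103), blue (656.5,-60.3) and green (648.9,-18.3), with gaps of about 4.5 mm. Next I go down onto the green box with the jaws across the row.

Request:
send_rows(targets=[0.0085,-0.026,0.04,0.25,0.0085,-0.026,0.09,0.25,0.0085,-0.026,0.14,0.25,0.0085,-0.026,0.18,0.25,0.0085,-0.026,0.21,0.25,0.0085,-0.026,0.234,0.25,0.0085,-0.026,0.234,0.25,0.0085,-0.026,0.234,0.25])

```text
clock: 5.05
ee_pos: [649.4, -16.9, 77.8]
orientation: [3.132, 0.239, 0.0]
force: [0.3, 0.2, -0.1]
opening: 0.999
```

```bash
python3 - <<'E'
from h import *
d=cam("wrist","w3");print(tool(),r.get_obs()["force"])
E
```

```text
(array([650.28847572, -16.69424248,  78.93751506]), array([[ 9.88415657e-01,  1.51749670e-01,  2.55480681e-03],
       [ 1.51750218e-01, -9.88418874e-01, -2.10632166e-05],
       [ 2.52202294e-03,  4.08511704e-04, -9.99996736e-01]])) [0.37131037 0.19153188 0.92169853]
```

View pics/w3.png

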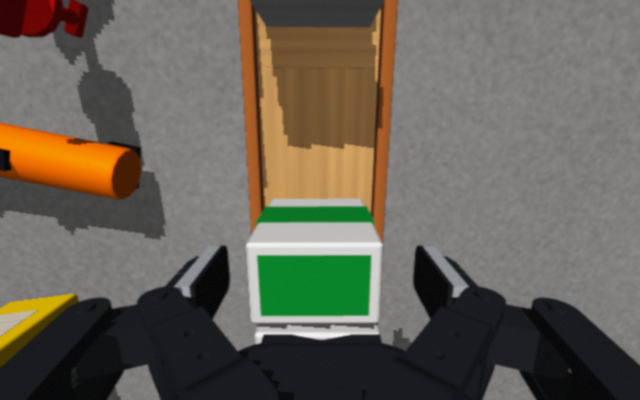

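The green box lies centred between the open fingers, its label at (314,290). I close on it and slide it out.

Request:
send_rows(targets=[-0.0015,0,0,0,-0.0015,0,0,0,-0.0015,0,0,0,-0.0015,0,0,0,-0.0015,0,0,0,-0.0015,0,0,0,-0.0015,-0.008,0,0,-0.0015,-0.018,0,0,-0.0015,-0.028,0,0,-0.0015,-0.036,0,0,-0.0015,-0.04,0,0,-0.0015,-0.04,0,0], fingers=0.03, newtons=25)

```text
clock: 6.3
ee_pos: [644.0, 20.3, 79.7]
orientation: [3.128, 0.238, 0.008]
force: [0.4, -3.7, 7.5]
opening: 0.651
```

Request:
send_rows(targets=[0,0,0,0,0,0,0,0,0,0,0,0,0,0,0,0,0,0,-0.05,0,0,0,-0.1,0,0,0.03,-0.15,0,0,0.04,-0.18,0,0,0.04,-0.18,0], fingers=0.085)

```text
clock: 7.2
ee_pos: [651.4, -19.7, 263.6]
orientation: [3.13, 0.232, 0.018]
force: [0.3, 0.3, 0.9]
opening: 0.997
```

```bash
python3 - <<'E'
from h import *
d=cam("wrist","w4");np.savez("w4.npz",**d);print(tool(),r.get_obs()["force"])
E
```

```text
(array([649.49087418, -18.10660821, 260.35404488]), array([[ 9.88741381e-01,  1.49516875e-01,  5.93166504e-03],
       [ 1.49522869e-01, -9.88758099e-01, -5.77759696e-04],
       [ 5.77859702e-03,  1.45817450e-03, -9.99982241e-01]])) [-0.28704457  0.42468525 -0.47633797]
```

View pics/w4.png

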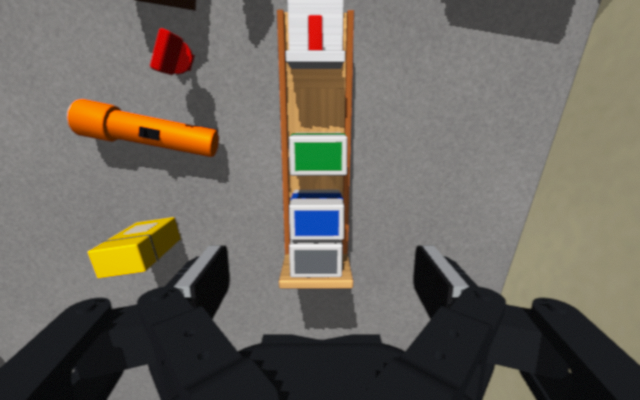

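The green box is now at (318,156), with a clear gap to blue at (316,222). Everything is still standing.

```bash
cat >> h.py <<'E'
def load(n):
    d=np.load(n);return {k:d[k] for k in d}
RNG=dict(g=((45,120,50),(75,255,255)),b=((100,150,80),(125,255,255)),red=((0,200,120),(4,255,255)))
def cent(d,k,roi):
    a,b,c,e=roi;hsv=cv2.cvtColor(np.ascontiguousarray(d["image"]),cv2.COLOR_RGB2HSV);m=cv2.inRange(hsv,*RNG[k]);z=np.zeros_like(m);z[b:e,a:c]=m[b:e,a:c]
    n,l,s,ct=cv2.connectedComponentsWithStats(z);i=1+np.argmax(s[1:,4]);return ct[i],s[i]
E
python3 - <<'E'
from h import *
A=load("w2.npz");B=load("w4.npz")
for k,ra,rb in(("b",(300,178,360,205),(285,208,350,250)),("red",(320,0,345,40),(300,10,330,55))):
    a,sa=cent(A,k,ra);b,sb=cent(B,k,rb);print(k,a,sa,b,sb,tri([ray(A,*a),ray(B,*b)]))
g,s=cent(B,"g",(285,130,350,180));print(g,s,atz(B,*g,106)); b,_=cent(B,"b",(285,208,350,250));print("blue",atz(B,*b,106))
a,_=cent(A,"b",(300,178,360,205));print("blueA",atz(A,*a,106)); a,_=cent(A,"g",(300,130,360,175));print("greenA",atz(A,*a,106))
i=B["image"][:,:,::-1];cv2.imwrite("pics/w4z.png",cv2.resize(i[125:300,255:380],None,fx=3.4,fy=3.4,interpolation=cv2.INTER_CUBIC))
E
```

```text
b [326.58283671 190.18116806] [308 179  39  23 839] [316.14341463 222.44195122] [ 295  211   43   24 1025] (array([655.44658507, -60.95126331, 104.97654491]), [np.float64(0.0519099151895697), np.float64(0.051909915189690944)])
red [330.89547038  20.01045296] [326   6  11  29 287] [314.81558442  31.91428571] [309  16  13  33 385] (array([627.95133546, 120.81337327,  78.56284758]), [np.float64(0.15494621986501822), np.float64(0.15494621986507412)])
[317.79363785 155.92822186] [ 295  143   46   27 1226] [647.16195156   7.38164056 106.        ]
blue [655.34493497 -60.58090022 106.        ]
blueA [655.43733258 -60.71613316 106.        ]
greenA [648.35189983 -18.53856864 106.        ]
```

View pics/w4z.png

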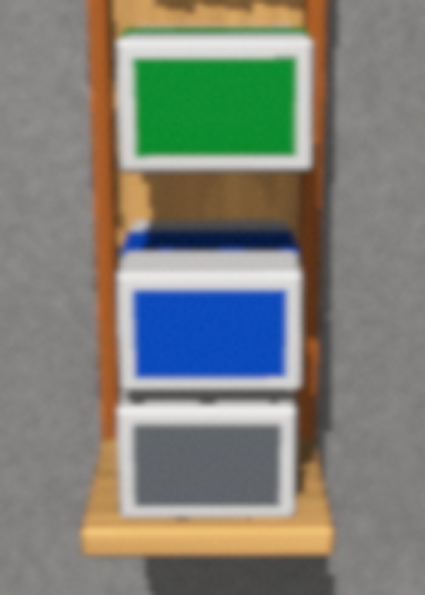

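The green box slid only about 26 mm because the fingers were still closing. I regrip harder and take it 16 mm further.

Request:
send_rows(targets=[0.0015,-0.0255,0.05,0,0.0015,-0.0255,0.1,0,0.0015,-0.0255,0.15,0,0.0015,-0.0255,0.183,0,0.0015,-0.0255,0.183,0,0.0015,-0.0255,0.183,0])

```text
clock: 7.85
ee_pos: [644.6, 9.3, 73.6]
orientation: [-3.131, -0.241, 0.003]
force: [0.2, 0.6, 0.5]
opening: 0.994
```

Request:
send_rows(targets=[0,0,0,0,0,0,0,0,0,0,0,0,0,0,0,0,0,0,0,0,0,0,0,0,0,0,0,0,0,0,0,0,0,-0.006,0,0,0,-0.012,0,0,0,-0.017,0,0,0,-0.017,0,0], fingers=0.03, newtons=50)

```text
clock: 9.05
ee_pos: [645.4, 24.6, 77.2]
orientation: [3.13, 0.239, 0.01]
force: [1.7, -1.7, 6.4]
opening: 0.648
```

Request:
send_rows(targets=[0,0,0,0,0,0,0,0,0,0,0,0,0,0,0,0,0,0,-0.05,0,0,0,-0.1,0,0,0.03,-0.15,0,0,0.04,-0.18,0,0,0.04,-0.18,0], fingers=0.085)

```text
clock: 9.95
ee_pos: [652.5, -17.2, 260.7]
orientation: [3.13, 0.232, 0.018]
force: [0.6, -0.2, 0.1]
opening: 0.997
```

```bash
python3 - <<'E'
from h import *
B=cam("wrist","w5");np.savez("w5.npz",**B);print(tool())
g,s=cent(B,"g",(260,100,380,200));print(g,s,atz(B,*g,106)); b,_=cent(B,"b",(260,190,380,300));print("blue",b,atz(B,*b,106))
E
```

```text
(array([650.59418581, -15.51379394, 257.41536538]), array([[ 9.88775983e-01,  1.49287864e-01,  5.93205531e-03],
       [ 1.49293903e-01, -9.88792692e-01, -5.86074506e-04],
       [ 5.77807913e-03,  1.46511608e-03, -9.99982233e-01]]))
[318.14067278 142.43883792] [ 295  129   47   28 1308] [646.68232933  23.07928169 106.        ]
blue [314.97951583 225.96741155] [655.65883966 -60.89370002 106.        ]
```

View pics/w5.png

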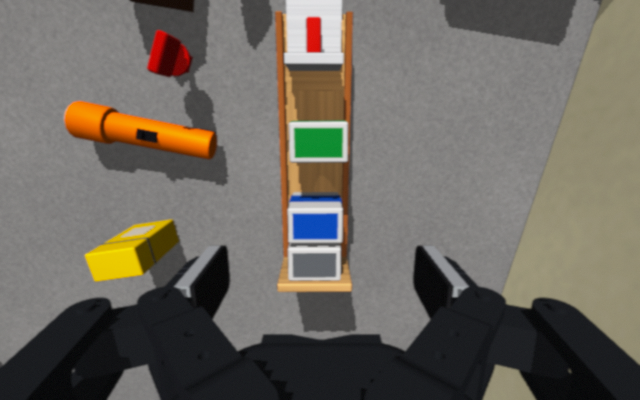

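```bash
python3 - <<'E'
from h import *
D=[load("w2.npz"),load("w5.npz"),load("w4.npz")];M=[yellow(d) for d in D]
for m in M:
    v,u=np.nonzero(m);print(m.sum(),u.min(),u.max(),v.min(),v.max())
for ids in([0],[1],[0,1,2]):
  for free in(0,1):
    f=lambda p:-sum(iou(D[i],M[i],boxpts(p[0]*10,p[1]*10,p[2],56,34,0,p[3]*10 if free else 95)) for i in ids)
    S=np.array([[44.5,-14,.29,9.5],[45.5,-14,.29,9.5],[44.5,-13,.29,9.5],[44.5,-14,.4,9.5],[44.5,-14,.29,10.5]])
    o=minimize(f,S[0],method="Nelder-Mead",options=dict(initial_simplex=S,maxiter=600));print(ids,free,o.x,o.fun/len(ids))
p,R=tool();x=np.array([445.5,-141.5,210]);print("delta tool",R.T@(x-p), "yaw now",np.arctan2(R[1,0],R[0,0]))
E
```

```text
2493 121 199 189 236
3513 85 178 219 281
3424 88 179 217 277
[0] 0 [ 44.545967   -14.00584603   0.35296421   9.72533362] -0.9463470319634704
[0] 1 [ 44.37675383 -14.14494518   0.34269175   9.238382  ] -0.9617612977983777
[1] 0 [ 44.47025473 -14.04341987   0.37535756   9.72264861] -0.938321265754894
[1] 1 [ 44.3149995  -14.20424373   0.37270615   9.12680906] -0.9555984555984556
[0, 1, 2] 0 [ 44.46779686 -14.04630903   0.36920308   9.81377945] -0.9373905657729678
[0, 1, 2] 1 [ 44.26775261 -14.24851085   0.34934816   8.9781015 ] -0.9641194327013795
delta tool [-221.8751473    93.88669789   46.27173022] yaw now 0.1498566544292663
```

Request:
send_rows(targets=[-0.223,0.094,0.05,-2,-0.223,0.094,0.05,-2,-0.223,0.094,0.05,-2,-0.223,0.094,0.05,-2,-0.223,0.094,0.05,-2,-0.223,0.094,0.05,-2,-0.223,0.094,0.05,-2,-0.223,0.094,0.05,-2])

```text
clock: 10.8
ee_pos: [443.5, -139.8, 204.1]
orientation: [-3.098, -0.515, -0.001]
force: [0.2, 0.2, -0.7]
opening: 0.995
```

```bash
python3 - <<'E'
from h import *
B=cam("wrist","w6");np.savez("w6.npz",**B)
D=[B];M=[yellow(B)]
for free in(0,1):
    f=lambda p:-sum(iou(D[i],M[i],boxpts(p[0]*10,p[1]*10,p[2],56,34,0,p[3]*10 if free else 95)) for i in [0])
    S=np.array([[44.5,-14,.29,9.5],[45.5,-14,.29,9.5],[44.5,-13,.29,9.5],[44.5,-14,.4,9.5],[44.5,-14,.29,10.5]])
    o=minimize(f,S[0],method="Nelder-Mead",options=dict(initial_simplex=S,maxiter=600));print(free,o.x,o.fun)
p,R=tool();x=np.array([o.x[0]*10,o.x[1]*10,60]);print(p,"delta tool",R.T@(x-p), "yaw now",np.arctan2(R[1,0],R[0,0]))
E
```

```text
0 [ 44.55726705 -14.09350931   0.26234165  10.61115674] -0.950792782941498
1 [ 44.5739012  -14.14488227   0.29721038   9.07132075] -0.9849602724177071
[ 443.82776795 -139.71311285  204.25163708] delta tool [  1.12367924   2.34423739 144.25131624] yaw now 0.32974199479598143
```

View pics/w6.png

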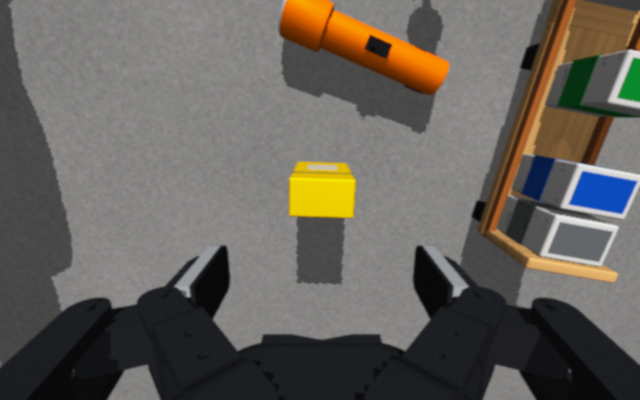

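The case is at (322,190), nearly square to the jaws at yaw ≈0.30. I go down and grip it.

Request:
send_rows(targets=[0.001,0.0025,0.03,0.35,0.001,0.0025,0.07,0.35,0.001,0.0025,0.11,0.35,0.001,0.0025,0.135,0.35,0.001,0.0025,0.146,0.35,0.001,0.0025,0.146,0.35,0.001,0.0025,0.146,0.35])

```text
clock: 11.55
ee_pos: [446.0, -142.8, 59.2]
orientation: [3.106, 0.466, 0.003]
force: [-0.3, -0.5, 0.5]
opening: 0.994
```

Request:
send_rows(targets=[0,0,0,0,0,0,0,0,0,0,0,0,0,0,0,0,0,0,0,0,0,0,0,0,0,0,0,0,0,0,0,0,0,0,-0.02,0,0,0,-0.06,0,0,0,-0.1,0,0,0,-0.13,0,0,0,-0.13,0], fingers=0.03, newtons=50)

```text
clock: 12.85
ee_pos: [447.7, -143.9, 193.0]
orientation: [3.102, 0.463, 0.013]
force: [0.8, 0.1, -1.1]
opening: 0.648
```

```bash
python3 - <<'E'
from h import *
B=cam("wrist","w7");print(r.get_obs()["force"],r.get_obs()["opening"])
p,R=tool();x=np.array([651.2,-18.9,p[2]]);print(p,"delta tool",R.T@(x-p), "yaw now",np.arctan2(R[1,0],R[0,0]))
E
```

```text
[-0.23908368  0.88469064 -1.65165481] 0.6489739266150623
[ 445.83578959 -143.58844196  190.52164088] delta tool [232.8193857  -59.29921226   0.63524861] yaw now 0.2962819326310836
```

View pics/w7.png

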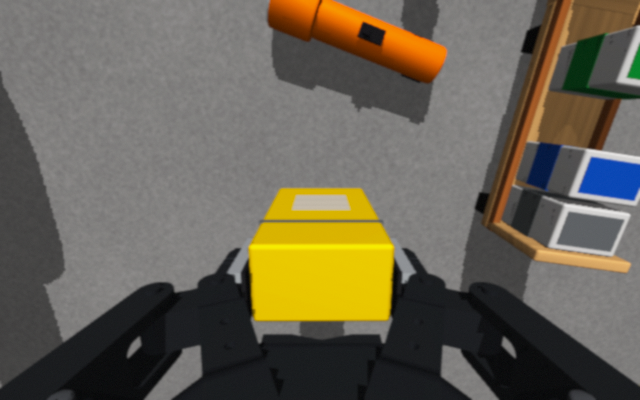

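The case is held level. It sits about 4 mm to the tool's -y side. I carry it over the gap.

Request:
send_rows(targets=[0.0,0.0,-0.02,0,0.04,-0.01,-0.03,0.4,0.08,-0.02,-0.03,0.8,0.12,-0.03,-0.03,1.65,0.16,-0.04,-0.03,1.65,0.2,-0.048,-0.03,1.65,0.233,-0.055,-0.03,1.65,0.233,-0.055,-0.03,1.65,0.233,-0.055,-0.03,1.65,0.233,-0.055,-0.03,1.65])

```text
clock: 13.9
ee_pos: [649.7, -23.5, 216.9]
orientation: [3.132, 0.238, -0.005]
force: [-0.1, -0.1, -1.7]
opening: 0.645
```

```bash
python3 - <<'E'
from h import *
B=cam("wrist","w8");S=cam("scene","s8");T=cam("top","t8")
p,R=tool();print(p,"yaw now",np.arctan2(R[1,0],R[0,0]),r.get_obs()["force"])
g,s=cent(B,"g",(260,0,400,240));print(g,s,atz(B,*g,106))
cv2.imwrite("pics/s8z.png",cv2.resize(S["image"][130:290,220:420,::-1],None,fx=3.6,fy=3.6,interpolation=cv2.INTER_CUBIC))
E
```

```text
[650.33213036 -23.59016446 218.12836613] yaw now 0.15127138393057996 [-0.79137834 -0.44828825 -1.07026475]
[324.98511577 139.99117971] [ 298  124   55   33 1814] [646.63492208  23.40805093 106.        ]
```

View pics/w8.png

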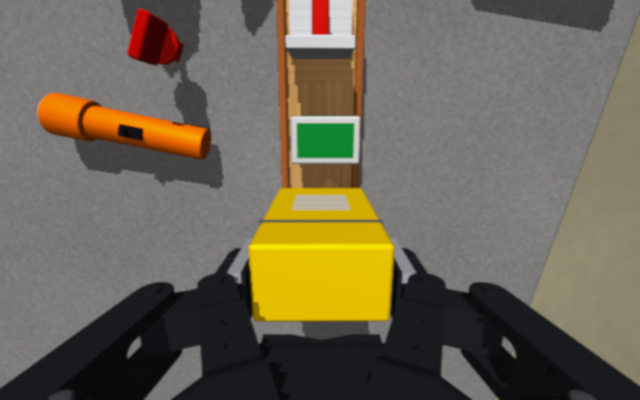

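View pics/s8z.png

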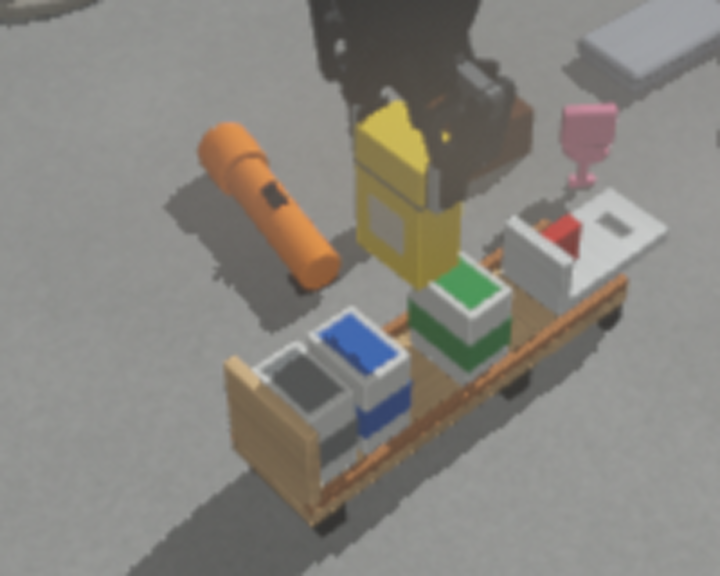

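Request:
send_rows(targets=[0.0005,0,0.03,0,0.0005,0,0.06,0,0.0005,0,0.085,0,0.0005,0,0.1,0,0.0005,0,0.11,0,0.0005,0,0.115,0,0.0005,0,0.119,0,0.0005,0,0.119,0,0.0005,0,0.119,0])

```text
clock: 14.95
ee_pos: [652.3, -22.2, 100.2]
orientation: [3.132, 0.24, 0.002]
force: [0.2, -0.2, -1.5]
opening: 0.648
```

```bash
python3 - <<'E'
from h import *
B=cam("wrist","w9");S=cam("scene","s9")
p,R=tool();print(p,r.get_obs()["force"])
cv2.imwrite("pics/s9z.png",cv2.resize(S["image"][150:290,260:420,::-1],None,fx=4,fy=4,interpolation=cv2.INTER_CUBIC))
E
```

```text
[652.25480871 -22.19561055 100.08672197] [-0.31991957 -0.08979062 -2.2593507 ]
```

View pics/s9z.png

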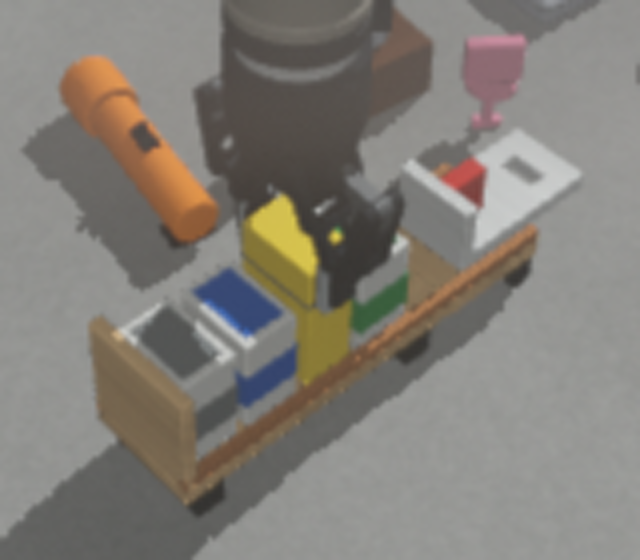

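View pics/w9.png

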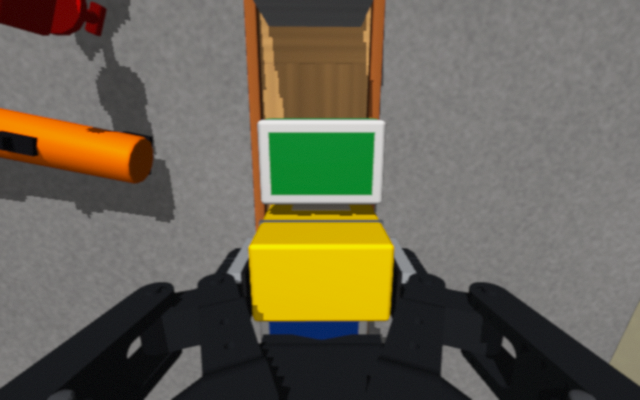

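Request:
send_rows(targets=[-0.002,0,0.002,0,-0.002,0,0.003,0,-0.002,0,0.004,0,-0.002,0,0.005,0,-0.002,0,0.005,0])

```text
clock: 15.55
ee_pos: [649.5, -22.6, 95.8]
orientation: [3.132, 0.239, -0.001]
force: [-4.8, 0.0, 7.7]
opening: 0.645
```

```bash
python3 - <<'E'
from h import *
S=cam("scene");print(tool()[0],r.get_obs()["force"])
S=cam("scene");print(tool()[0],r.get_obs()["force"])
E
```

```text
[649.53012581 -22.62783939  95.84931434] [-3.44736712 -0.09925149  6.95168265]
[649.50358114 -22.64365836  95.82070693] [-4.92995405  0.18396279  7.32708087]
```

Contact is made: the force went from -2 N to about +7 N. I release and rise.

Request:
send_rows(targets=[0,0,0,0,0,0,0,0,0,0,0,0,0,0,0,0,0,0,0,0,0,0,-0.03,0,0,0,-0.08,0,0,0,-0.13,0,0,0,-0.16,0,0,0,-0.16,0,0,0,-0.16,0], fingers=0.085)

```text
clock: 16.75
ee_pos: [649.9, -22.5, 254.9]
orientation: [3.132, 0.24, 0.002]
force: [0.3, 0.7, -0.9]
opening: 0.995
```

```bash
python3 - <<'E'
from h import *
B=cam("wrist","w10");S=cam("scene","s10");np.savez("w10.npz",**B)
p,R=tool();print(p,np.arctan2(R[1,0],R[0,0]))
cv2.imwrite("pics/s10z.png",cv2.resize(S["image"][150:290,260:420,::-1],None,fx=4,fy=4,interpolation=cv2.INTER_CUBIC))
E
```

```text
[648.80020994 -22.85957582 252.61087423] 0.1526860896650074
```

View pics/s10z.png

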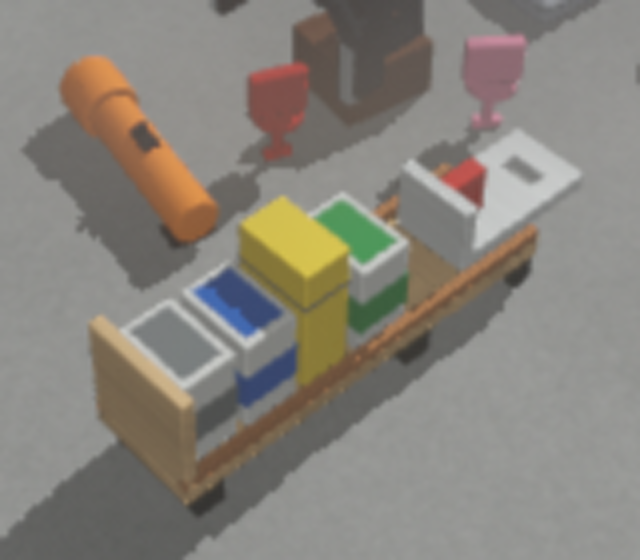

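View pics/w10.png

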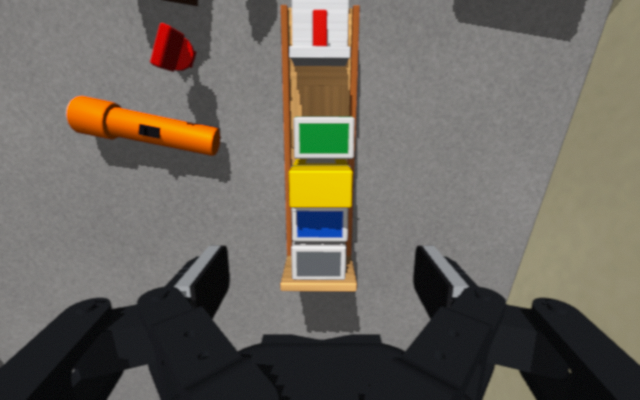

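The case stands between blue and green, upright. In the wrist view it is at (321,186), with green at (324,137) and the rib at (320,28). Now I go over the stop.

Request:
send_rows(targets=[0,-0.045,0,0,0,-0.09,0,0,0,-0.136,0.01,0,0,-0.136,0.02,0,0,-0.136,0.02,0,0,-0.136,0.02,0])

```text
clock: 17.45
ee_pos: [628.8, 110.0, 232.8]
orientation: [3.131, 0.237, -0.004]
force: [-0.4, -0.2, -0.0]
opening: 0.995
```

```bash
python3 - <<'E'
from h import *
B=cam("wrist","w11");np.savez("w11.npz",**B)
p,R=tool();print(p,np.arctan2(R[1,0],R[0,0]))
cv2.imwrite("pics/w11z.png",cv2.resize(B["image"][120:300,250:400,::-1],None,fx=4,fy=3.3,interpolation=cv2.INTER_CUBIC))
A=load("w10.npz");a,_=cent(A,"red",(300,0,340,60));b,s=cent(B,"red",(270,100,400,300));print(a,b,s,tri([ray(A,*a),ray(B,*b)]))
for q in ("stop_slot","screw"):
    for x in r.regions_of("wrist",q)[:3]:print(q,x["p"],x["rect"])
E
```

```text
[629.31547846 109.62110566 233.44248018] 0.14995860749116335
[319.5  27.5] [321.03076923 174.89230769] [315 158  13  34 390] (array([628.07275567, 120.13878074,  80.84600431]), [np.float64(0.0010912064949513607), np.float64(0.0010912064947783769)])
stop_slot 0.92 [292.9, 84.0, 353.5, 206.2]
screw 0.77 [119.7, 68.5, 172.0, 108.6]
screw 0.67 [159.6, 161.3, 202.2, 212.0]
screw 0.65 [217.5, 27.1, 262.7, 75.0]
```

View pics/w11.png

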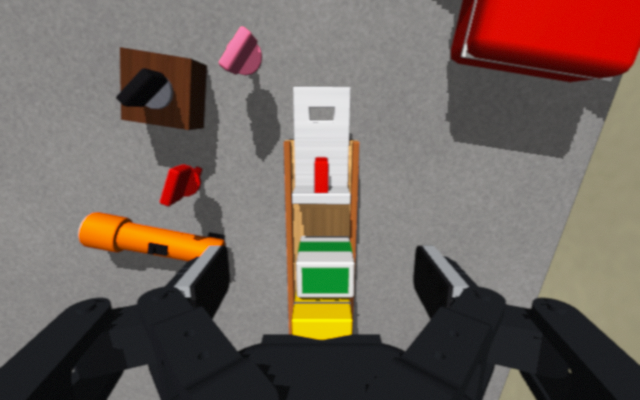

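View pics/w11z.png

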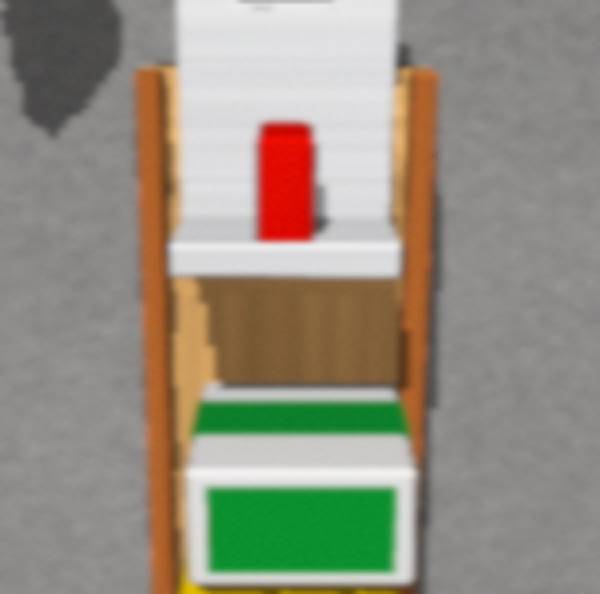

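```bash
python3 - <<'E'
from h import *
B=load("w11.npz");f=lambda u,v,z:atz(B,u,v,z)[:2]
ey=np.array([-np.sin(.152),np.cos(.152)]);ex=np.array([ey[1],-ey[0]])
E=(f(284,141.2,46)+f(359.2,141.2,46))/2;O=E-160*ey;print("base end",E,"origin",O, "width",np.linalg.norm(f(284,141.2,46)-f(359.2,141.2,46)))
g=lambda p:(round((p-O)@ex,1),round((p-O)@ey,1))
print("slot",g(f(321.5,113,49)),"face",g((f(292.5,202.7,87)+f(350,202.7,87))/2),"rear",g((f(293,87,49)+f(350,87,49))/2))
print("rib",g(np.array([628.07,120.14])),"rib rear top",g(f(321,158,85)),"ribfront",g(f(321.3,192.5,85)))
c,s=cent(B,"g",(290,262,360,300));print("green",g(f(*c,106)),s)
print("rack base_slot",O+122*ey)
A=load("w10.npz");h=lambda u,v,z:g(atz(A,u,v,z)[:2])
c,_=cent(A,"g",(290,110,360,160));print("greenA",h(*c,106));
print("case",[h(u,v,131) for u,v in((290,168),(351,167),(352,208),(290,207))])
p,R=tool();print("tcp",g(p[:2]))
E
```

```text
base end [624.23142755 149.19858589] origin [648.45788746  -8.95665001] width 79.12659391424437
slot (np.float64(-0.1), np.float64(188.6)) face (np.float64(-0.4), np.float64(104.4)) rear (np.float64(-0.0), np.float64(213.6))
rib (np.float64(-0.6), np.float64(130.7)) rib rear top (np.float64(-0.6), np.float64(147.6)) ribfront (np.float64(-0.4), np.float64(114.2))
green (np.float64(3.1), np.float64(31.6)) [ 302  268   46   25 1129]
rack base_slot [629.98521178 111.63671736]
greenA (np.float64(3.0), np.float64(32.1))
case [(np.float64(-26.3), np.float64(8.1)), (np.float64(26.8), np.float64(9.0)), (np.float64(28.6), np.float64(-28.3)), (np.float64(-27.3), np.float64(-27.3))]
tcp (np.float64(-0.6), np.float64(120.4))
```

Request:
send_rows(targets=[0,-0.012,0.03,0,0,-0.012,0.07,0,0,-0.012,0.11,0,0,-0.012,0.14,0,0,-0.012,0.16,0,0,-0.012,0.173,0,0,-0.012,0.173,0,0,-0.012,0.173,0], fingers=0.045, newtons=60)

```text
clock: 18.4
ee_pos: [628.1, 123.5, 62.2]
orientation: [-3.132, -0.238, -0.003]
force: [0.9, -0.6, -0.0]
opening: 0.531
```

```bash
python3 - <<'E'
from h import *
B=cam("wrist","w12");print(tool()[0],r.get_obs()["force"])
E
```

```text
[628.45251363 123.83184533  62.77417196] [0.77899659 0.57720292 0.18101231]
```

View pics/w12.png

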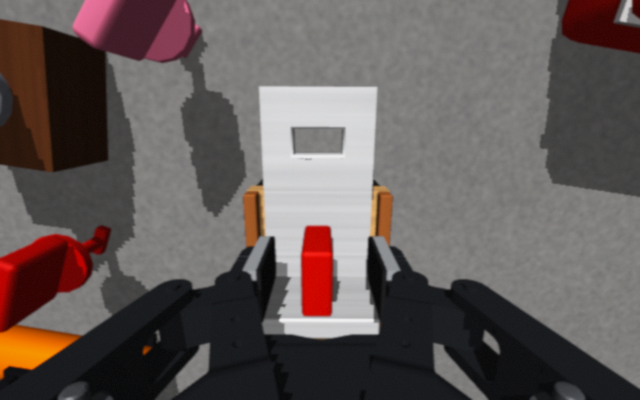

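The rib is centred between the fingers at (317,270). I close on it and slide in.

Request:
send_rows(targets=[0,0,0,0,0,0,0,0,0,0,0,0,0,0,0,0,0,0,0,0,0,0,0,0,0,0,0,0,0,0.005,0,0,0,0.012,0,0,0,0.02,0,0,0,0.028,0,0,0,0.036,0,0,0,0.044,0,0,0,0.052,0,0,0,0.06,0,0,0,0.064,0,0,0,0.066,0,0,0,0.066,0,0], fingers=0.005)

```text
clock: 20.25
ee_pos: [635.6, 60.0, 62.6]
orientation: [-3.131, -0.239, 0.004]
force: [-5.5, 1.3, 8.0]
opening: 0.146
```

```bash
python3 - <<'E'
from h import *
B=cam("wrist","w13");S=cam("scene","s13");np.savez("w13.npz",**B);p,R=tool();print(p,r.get_obs()["force"],r.get_obs()["opening"])
cv2.imwrite("pics/w13z.png",cv2.resize(B["image"][60:240,230:410,::-1],None,fx=3.3,fy=3.3,interpolation=cv2.INTER_CUBIC))
cv2.imwrite("pics/s13z.png",cv2.resize(S["image"][150:290,260:420,::-1],None,fx=4,fy=4,interpolation=cv2.INTER_CUBIC))
E
```

```text
[635.63371964  59.93780501  62.61830628] [-5.74308687  1.30919683  7.10329976] 0.1502823636118306
```

View pics/w13z.png

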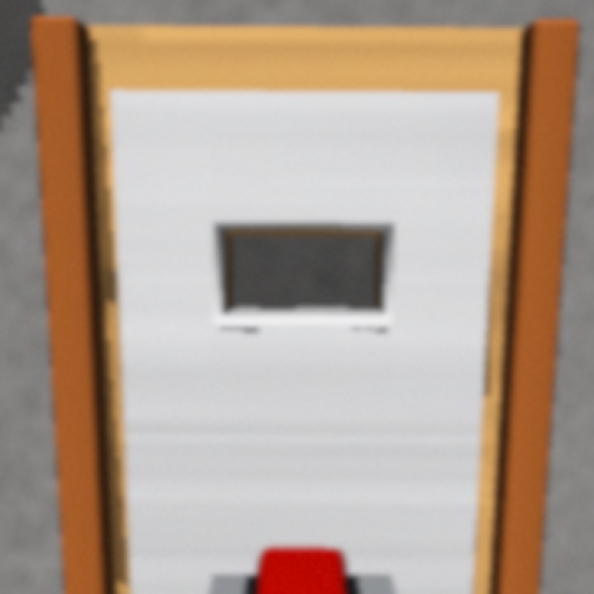

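View pics/s13z.png

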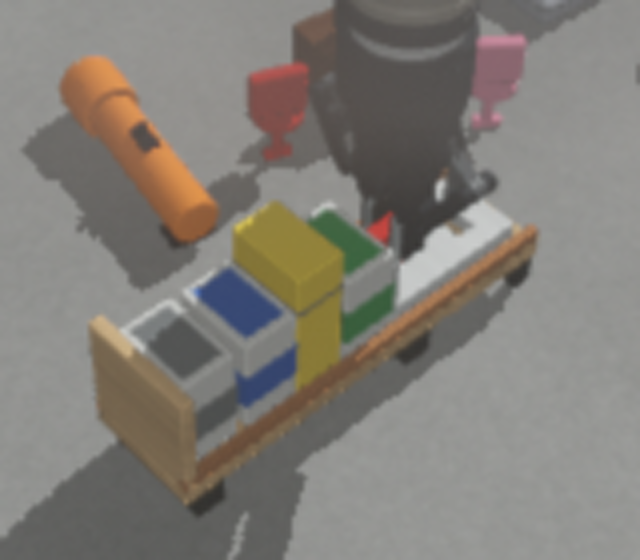

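```bash
python3 - <<'E'
from h import *
B=load("w13.npz");f=lambda u,v,z:atz(B,230+u/3.3,60+v/3.3,z)[:2]
ey=np.array([-np.sin(.152),np.cos(.152)]);ex=np.array([ey[1],-ey[0]]);O=np.array([648.46,-8.96])
g=lambda p:np.round([(p-O)@ex,(p-O)@ey],1)
print("base end z36",g((f(87,28,36)+f(523,30,36))/2),"lip end z46",g((f(34,18,46)+f(577,20,46))/2))
print("rear",g((f(112,91,49)+f(499,92,49))/2))
print("slot far49",g(f(305,226,49)),"near49",g(f(302,325,49)),"near bottom37",g(f(302,311,37)),"base far36",g(f(305,237,36)),"L/R",g(f(216,226,49)),g(f(392,226,49)))
E
```

```text
base end z36 [ -0.6 159.5] lip end z46 [ -0.6 159.5]
rear [ -0.6 149.3]
slot far49 [ -0.6 130.2] near49 [ -1.1 115.3] near bottom37 [ -1.1 116. ] base far36 [ -0.6 127.9] L/R [-14.  130.2] [ 12.5 130.2]
```

Request:
send_rows(targets=[0,0.001,0,0,0,0.002,0,0,0,0.002,0,0,0,0.002,0,0])

```text
clock: 20.75
ee_pos: [635.8, 58.9, 62.6]
orientation: [-3.13, -0.24, 0.004]
force: [-5.7, 2.6, 7.0]
opening: 0.148
```

```bash
python3 - <<'E'
from h import *
B=cam("wrist","w14");np.savez("w14.npz",**B);p,R=tool();print(p,r.get_obs()["force"],r.get_obs()["opening"])
cv2.imwrite("pics/w14z.png",cv2.resize(B["image"][60:240,230:410,::-1],None,fx=3.3,fy=3.3,interpolation=cv2.INTER_CUBIC))
E
```

```text
[635.76885913  58.9237113   62.58412678] [-6.38815162  2.39246693  6.52592214] 0.14894594257946714
```

View pics/w14z.png

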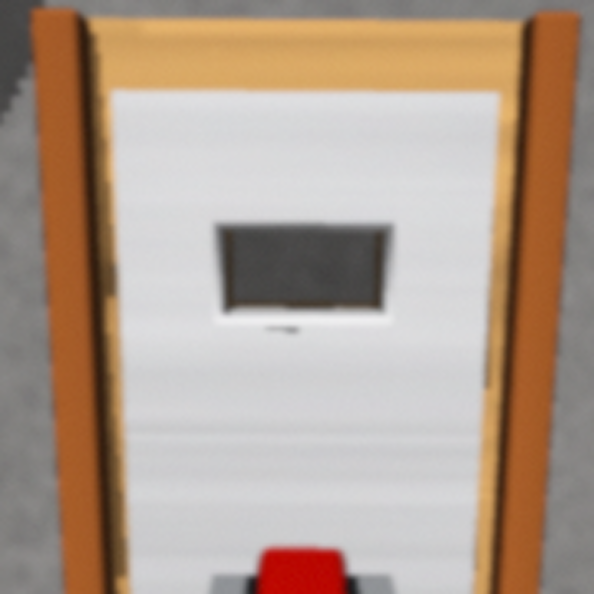

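The base now shows 11.5 mm beyond the tongue (nominal 12), and both slots see clear through. I release and go over to the block.

Request:
send_rows(targets=[0,0,0,0,0,0,0,0,0,0,0,0,0,0,0,0,0,0,-0.03,0,0,0,-0.08,0,0,0,-0.13,0,-0.03,-0.02,-0.16,0,-0.07,-0.06,-0.16,0,-0.11,-0.1,-0.16,0,-0.14,-0.13,-0.16,0,-0.165,-0.13,-0.16,0,-0.165,-0.13,-0.16,0,-0.165,-0.13,-0.16,0], fingers=0.045)

```text
clock: 22.2
ee_pos: [455.0, 159.5, 221.6]
orientation: [3.131, 0.24, 0.003]
force: [0.3, 0.1, 0.6]
opening: 0.526
```

```bash
python3 - <<'E'
from h import *
B=cam("wrist","w15");np.savez("w15.npz",**B);p,R=tool();print(p,r.get_obs()["qpos"])
for x in r.regions_of("wrist","screw")[:4]:print(x["p"],x["rect"])
for x in r.regions_of("wrist","block")[:2]:print(x["p"],x["rect"])
E
```

```text
[455.69948577 159.3414034  221.59644936] [ 0.26386461  0.15157049 -0.75463052  1.92027201  0.11655319  1.1119667
 -0.38507829]
0.82 [388.3, 114.2, 433.2, 154.0]
0.69 [312.6, 228.1, 348.2, 279.8]
0.65 [299.4, 150.2, 336.5, 189.7]
0.69 [276.7, 124.6, 358.1, 202.2]
```

View pics/w15.png

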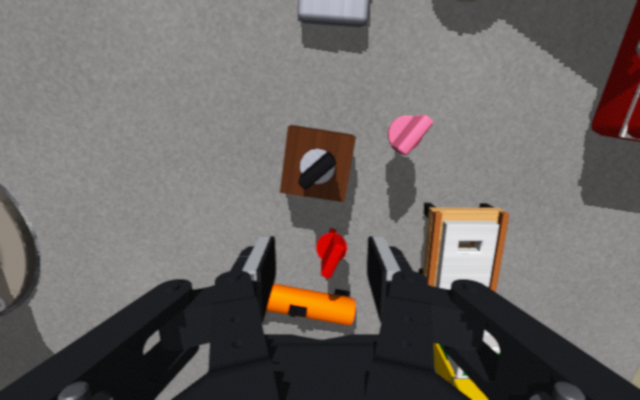

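The black wing of the screw lies at (318,168), running from (301,185) to (335,155). Red is at (332,253) and pink at (409,133), both to be avoided.

```bash
cat > sc.py <<'E'
from h import *
def wing(B,roi):
    a,b,c,e=roi;g=B["image"][b:e,a:c].max(2)
    m=((g<45)*255).astype(np.uint8)
    n,l,s,ct=cv2.connectedComponentsWithStats(m);k=1+np.argmax(s[1:,4]);v,u=np.nonzero(l==k);return np.c_[u+a,v+b]
E
python3 - <<'E'
from sc import *
B=load("w15.npz");w=wing(B,(285,140,350,200));print(len(w),w.min(0),w.max(0),cv2.minAreaRect(w.astype(np.float32)))
cv2.imwrite("pics/w15z.png",cv2.resize(B["image"][115:215,265:370,::-1],None,fx=5.5,fy=5.5,interpolation=cv2.INTER_CUBIC))
A=load("w11.npz");cv2.imwrite("pics/w11s.png",cv2.resize(A["image"][30:145,105:225,::-1],None,fx=5,fy=5,interpolation=cv2.INTER_CUBIC))
E
```

```text
595 [299 152] [335 190] ((316.2967529296875, 170.23947143554688), (15.683662414550781, 43.69725036621094), 46.33222579956055)
```

View pics/w15z.png

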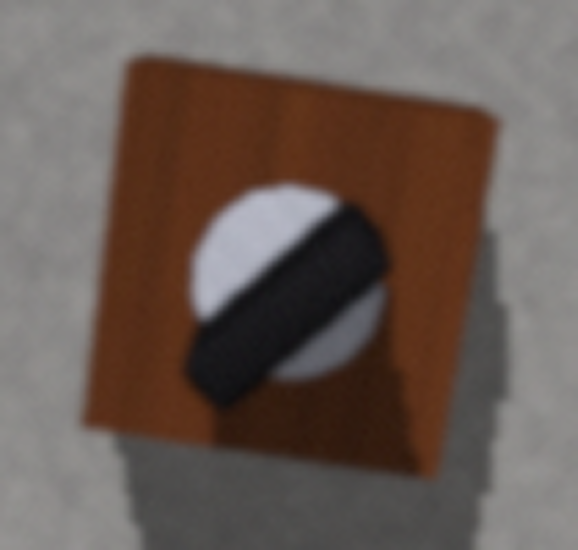

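View pics/w11s.png

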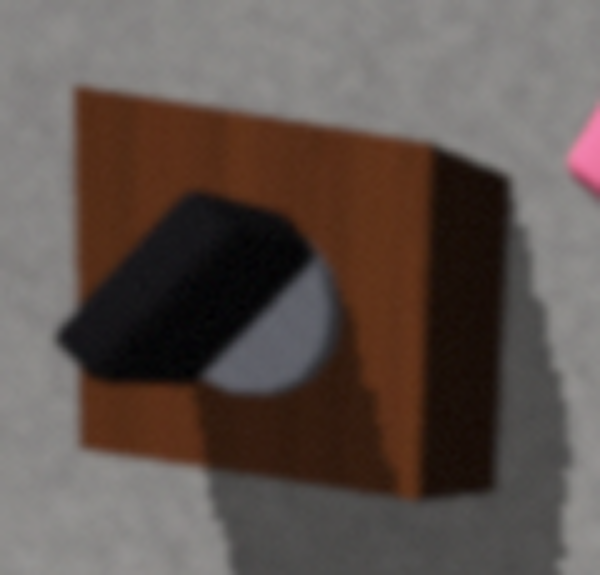

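```bash
python3 - <<'E'
from sc import *
B=load("w15.npz");f=lambda u,v,z:atz(B,265+u/5.5,115+v/5.5,z)
print("collar",f(290,283,50));q=[f(u,v,44) for u,v in((130,58),(497,118),(435,475),(83,425))];print("block",np.mean(q,0),np.linalg.norm(q[0]-q[1]),np.linalg.norm(q[1]-q[2]))
A=load("w11.npz");ha=lambda u,v:ray(A,105+u/5,30+v/5);hb=lambda u,v:ray(B,265+u/5.5,115+v/5.5)
for a,b in(((78,88),(130,58)),((435,147),(497,118)),((420,498),(435,475)),((82,448),(83,425))):print("corner",tri([ha(*a),hb(*b)]))
e=[f(u,v,84) for u,v in((366,238),(208,386))];print("wing ends",e,np.mean(e,0),np.linalg.norm(e[0]-e[1]),np.arctan2(*(e[0]-e[1])[[1,0]]))
p,R=tool();print(p,np.arctan2(R[1,0],R[0,0]))
for n,c in(("collar",f(290,283,50)),("wing",np.mean(e,0))):print(n,R.T@(c-p))
E
```

```text
collar [450.85877821 174.27719281  50.        ]
block [450.02143344 174.85907481  44.        ] 68.56934521970989 69.4856611401609
corner (array([415.61115397, 209.57035042,  44.10124347]), [np.float64(0.48128847580512957), np.float64(0.4812884758050823)])
corner (array([484.48374483, 209.2700263 ,  42.0272889 ]), [np.float64(0.21786477284412403), np.float64(0.21786477284410247)])
corner (array([484.75122822, 139.98016316,  43.51561649]), [np.float64(0.014711167395745591), np.float64(0.014711167395802763)])
corner (array([415.40002067, 139.845101  ,  44.6312875 ]), [np.float64(0.05755961469324213), np.float64(0.057559614693217534)])
wing ends [array([461.56392343, 189.13642131,  84.        ]), array([439.17335039, 160.37573294,  84.        ])] [450.36863691 174.75607713  84.        ] 36.44879911509172 0.9092951507237342
[455.98102302 159.30501365 221.36240666] 0.15082206007239846
collar [ -2.9181385  -15.48219826 171.36879518]
wing [ -3.31020235 -16.04707511 137.3688427 ]
```

Request:
send_rows(targets=[-0.003,-0.016,0.0,2,-0.003,-0.016,0.02,3.6,-0.003,-0.016,0.05,5.2,-0.003,-0.016,0.08,6.8,-0.003,-0.016,0.1,8.4,-0.003,-0.016,0.1,9.6,-0.003,-0.016,0.1,9.6,-0.003,-0.016,0.1,9.6])

```text
clock: 23.15
ee_pos: [450.3, 175.4, 121.3]
orientation: [-2.959, 1.053, -0.0]
force: [0.8, -0.2, 0.4]
opening: 0.526
```

```bash
python3 - <<'E'
from sc import *
B=cam("wrist","w16");np.savez("w16.npz",**B);p,R=tool();print(p,np.arctan2(R[1,0],R[0,0]),R[:,2],r.get_obs()["qpos"])
E
```

```text
[450.21776603 175.37871937 121.56678778] -0.6839513523152552 [ 7.54457601e-04  6.08034226e-04 -9.99999531e-01] [ 0.09197396  0.26883749 -0.63277558  2.03260932  0.20179993  0.89940657
 -1.33384129]
```

View pics/w16.png

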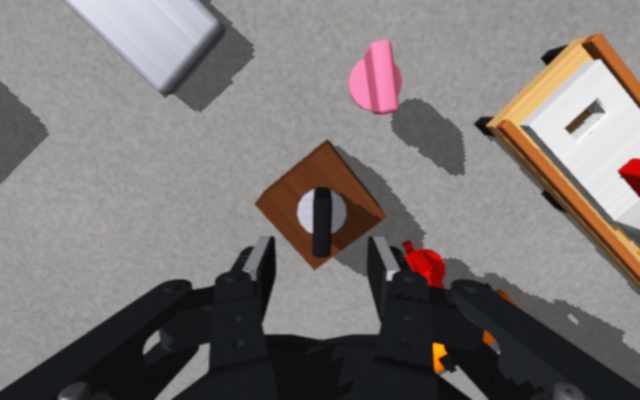

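The wing now stands vertical at u=321, square between the jaws. I descend and grip it.

Request:
send_rows(targets=[0,0,0.02,0,0,0,0.045,0,0,0,0.06,0,0,0,0.066,0,0,0,0.066,0,0,0,0.066,0])

```text
clock: 23.8
ee_pos: [450.2, 175.6, 56.1]
orientation: [-2.958, 1.054, -0.002]
force: [-0.4, -0.3, -0.0]
opening: 0.525
```

Request:
send_rows(targets=[0,0,0,0,0,0,0,0,0,0,0,0,0,0,0,0,0,0,0,0,0,0,0,0,0,0,0,0,0,0,0,0], fingers=0.002, newtons=60)

```text
clock: 24.6
ee_pos: [450.0, 175.4, 56.1]
orientation: [-2.959, 1.055, -0.002]
force: [0.4, -0.9, 5.2]
opening: 0.126
```

```bash
python3 - <<'E'
from sc import *
B=cam("wrist","w17");p,R=tool();print(p,np.arctan2(R[1,0],R[0,0]),r.get_obs()["force"])
E
```

```text
[449.99894965 175.45856793  56.08518125] -0.6851265174261822 [ 0.54316448 -0.50532253  6.41059675]
```

View pics/w17.png

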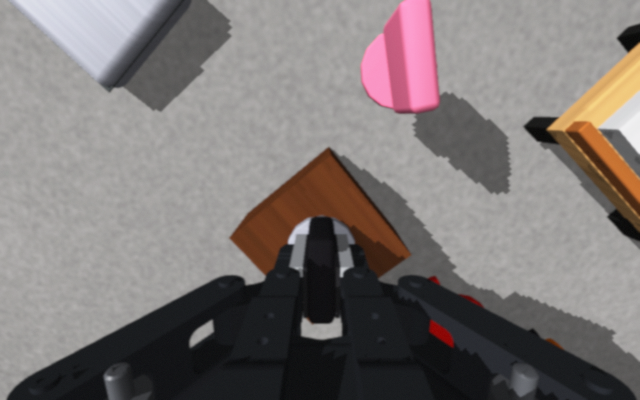

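Request:
send_rows(targets=[0,0,-0.02,0,0,0,-0.05,0,0,0,-0.08,0,0,0,-0.11,0,0,0,-0.11,0,0,0,-0.11,0])

```text
clock: 25.25
ee_pos: [449.2, 175.0, 165.3]
orientation: [2.959, -1.055, 0.001]
force: [-0.2, 0.5, -1.9]
opening: 0.131
```

```bash
python3 - <<'E'
from sc import *
B=cam("wrist","w18");np.savez("w18.npz",**B);S=cam("scene","s18");p,R=tool();print(p,np.arctan2(R[1,0],R[0,0]),r.get_obs()["force"],r.get_obs()["opening"])
a=cv2.resize(B["image"][190:340,260:380,::-1],None,fx=4,fy=4,interpolation=cv2.INTER_CUBIC);b=cv2.resize(S["image"][80:200,280:400,::-1],None,fx=2.6,fy=5,interpolation=cv2.INTER_CUBIC)
cv2.imwrite("pics/w18z.png",np.hstack([a,cv2.resize(b,(310,600))]))
E
```

```text
[448.20735917 174.56983427 163.91283498] -0.6850444825148901 [-0.2329454   0.34200506 -1.29272325] 0.1313740494204656
```

View pics/w18z.png

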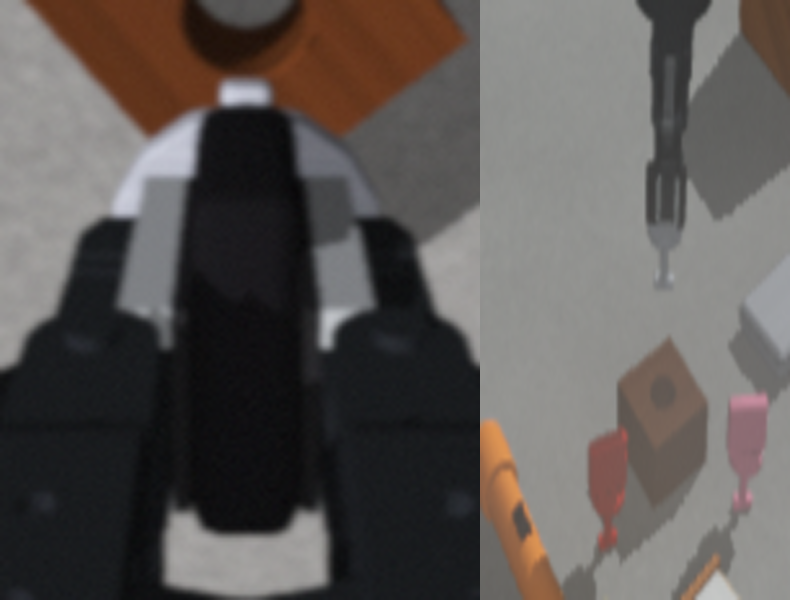

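The screw lifted cleanly, with its bar end visible beyond the collar. Next I go near the slot, turned for insertion, and measure it in the same camera frame.

Request:
send_rows(targets=[0.04,-0.01,0,1.5,0.08,-0.02,0,3,0.12,-0.03,0,4.5,0.1525,-0.034,0,6,0.1525,-0.034,0,7.5,0.1525,-0.034,0,8.4,0.1525,-0.034,0,8.4,0.1525,-0.034,0,8.4,0.1525,-0.034,0,8.4])

```text
clock: 26.25
ee_pos: [588.3, 105.2, 164.6]
orientation: [2.385, -2.043, -0.001]
force: [-0.3, -0.3, -1.6]
opening: 0.131
```

```bash
python3 - <<'E'
from sc import *
B=cam("wrist","w19");np.savez("w19.npz",**B);p,R=tool();print(p,np.arctan2(R[1,0],R[0,0]),r.get_obs()["qpos"],r.get_obs()["opening"])
a=cv2.resize(B["image"][90:240,250:400,::-1],None,fx=4,fy=4,interpolation=cv2.INTER_CUBIC)
cv2.imwrite("pics/w19z.png",a)
E
```

```text
[588.51692049 105.21067464 164.82878281] -1.4166722380044883 [ 0.09586401  0.39034141 -0.44090907  1.73096344  0.18691482  1.06269131
 -1.82417325] 0.12962419100582498
```

View pics/w19.png

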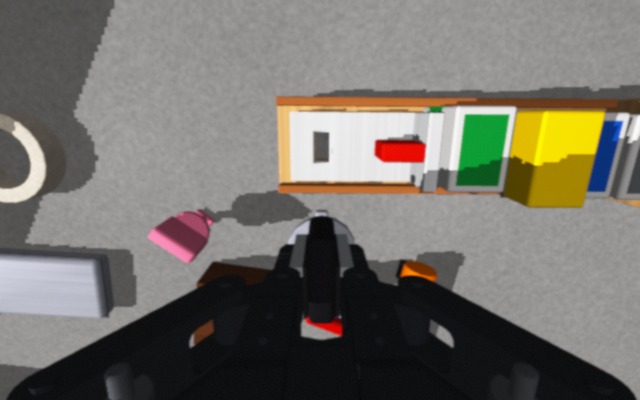

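View pics/w19z.png

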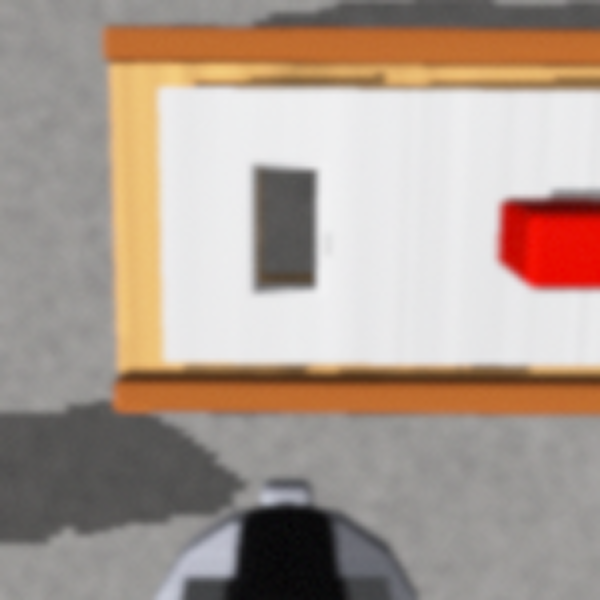

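```bash
python3 - <<'E'
from sc import *
B=load("w19.npz");p,R=tool();f=lambda u,v,z:R.T@(atz(B,250+u/4,90+v/4,z)-p)
c=[f(u,v,49) for u,v in((253,165),(317,170),(315,288),(253,291))];print(np.round(c,1),np.mean(c,0))
print("bar end",f(287,479,p[2]-48),f(262,479,p[2]-48),f(312,479,p[2]-48),"topedge",f(287,503,p[2]-41))
print("lips",f(110,40,46),f(120,400,46),"edge angle", [np.arctan2(*(f(600,y1,46)-f(110,y0,46))[[1,0]]) for y0,y1 in((27,30),(412,412))])
E
```

```text
[[ -7.2 -53.8 115.8]
 [  5.9 -52.8 115.8]
 [  5.7 -28.5 115.8]
 [ -7.3 -27.9 115.8]] [ -0.7250486  -40.77026325 115.79723056]
bar end [-0.29869091 -7.56308149 47.99413971] [-4.33942056 -7.56339504 47.99376457] [ 3.74194439 -7.56276794 47.99451484] topedge [-0.30885316 -5.79803558 40.99550123]
lips [-35.94103692 -78.36357336 118.76490017] [-36.52859841  -3.63425496 118.82262   ] edge angle [np.float64(0.006104343501539545), np.float64(0.00010985814781503008)]
```

Request:
send_rows(targets=[-0.0005,-0.025,0,0,-0.0005,-0.043,0,0,-0.0005,-0.043,0.02,0,-0.0005,-0.043,0.045,0,-0.0005,-0.043,0.06,0,-0.0005,-0.043,0.062,0,-0.0005,-0.043,0.062,0,-0.0005,-0.043,0.062,0])

```text
clock: 27.1
ee_pos: [632.2, 112.4, 104.6]
orientation: [-2.383, 2.044, -0.002]
force: [0.3, -0.2, -1.5]
opening: 0.127
```

```bash
python3 - <<'E'
from sc import *
B=cam("wrist","w20");np.savez("w20.npz",**B);p,R=tool();print(p,np.arctan2(R[1,0],R[0,0]),r.get_obs()["force"])
a=cv2.resize(B["image"][170:290,250:400,::-1],None,fx=4.5,fy=4.5,interpolation=cv2.INTER_CUBIC)
cv2.imwrite("pics/w20z.png",a)
S=cam("scene","s20");cv2.imwrite("pics/s20z.png",cv2.resize(S["image"][150:250,330:430,::-1],None,fx=5,fy=5,interpolation=cv2.INTER_CUBIC))
E
```

```text
[632.28869942 112.39324666 104.71781346] -1.4180641852418603 [ 0.32230876 -0.10389617 -1.39284865]
```

View pics/w20z.png

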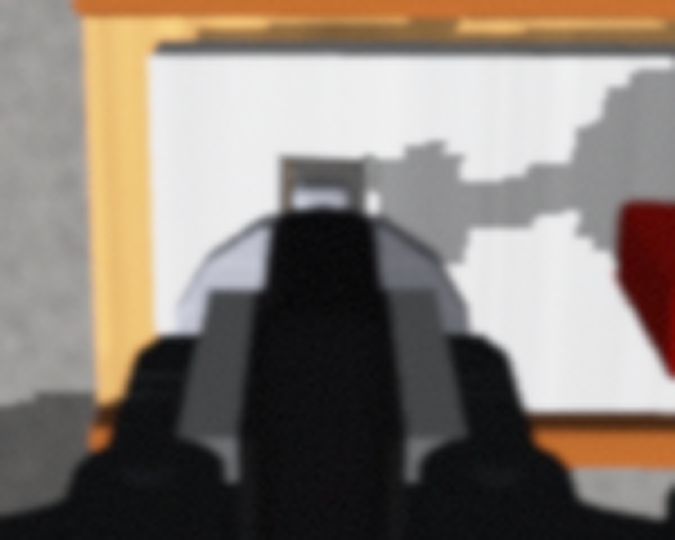

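View pics/s20z.png

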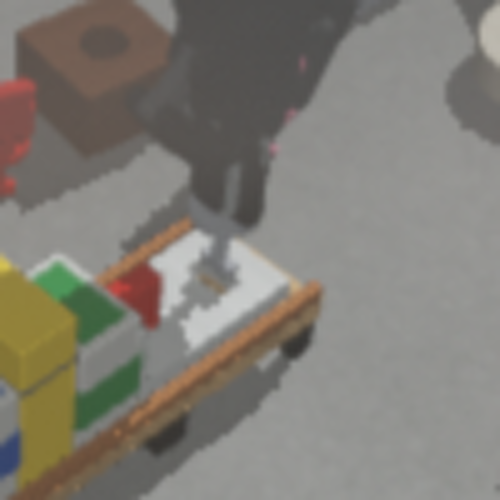

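The bar sits inside the slot outline: bar 290–350, slot 281–365 in the zoom, and 2 mm to the far edge. I nudge it 0.5 mm and lower.

Request:
send_rows(targets=[0.0005,0.0005,0.002,0,0.0005,0.0005,0.006,0,0.0005,0.0005,0.011,0,0.0005,0.0005,0.016,0,0.0005,0.0005,0.021,0,0.0005,0.0005,0.026,0,0.0005,0.0005,0.026,0])

```text
clock: 27.9
ee_pos: [630.2, 111.3, 76.1]
orientation: [2.383, -2.044, -0.002]
force: [-0.2, -1.0, -1.0]
opening: 0.133
```

```bash
python3 - <<'E'
from sc import *
B=cam("wrist","w21");p,R=tool();print(p,r.get_obs()["force"],r.get_obs()["wrist_torque"])
cv2.imwrite("pics/w21z.png",cv2.resize(B["image"][170:290,250:400,::-1],None,fx=4.5,fy=4.5,interpolation=cv2.INTER_CUBIC))
S=cam("scene","s21");cv2.imwrite("pics/s21z.png",cv2.resize(S["image"][150:250,330:430,::-1],None,fx=5,fy=5,interpolation=cv2.INTER_CUBIC))
E
```

```text
[630.5143103  111.43413407  76.61757191] [ 1.05207893 -0.52735862 -0.51746063] [ 0.00509077 -0.06089198 -0.02271899]
```

View pics/w21z.png

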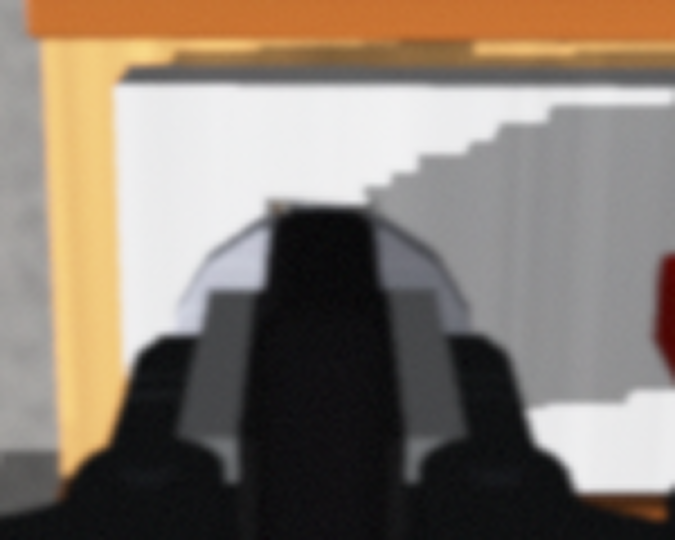

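The tip is already below the base top with no force. I go on down to the collar.

Request:
send_rows(targets=[0,0,0.004,0,0,0,0.008,0,0,0,0.011,0,0,0,0.013,0,0,0,0.014,0,0,0,0.014,0,0,0,0.014,0])

```text
clock: 28.7
ee_pos: [631.0, 111.5, 63.4]
orientation: [-2.384, 2.045, -0.0]
force: [0.2, -0.2, -1.1]
opening: 0.129
```

```bash
python3 - <<'E'
from sc import *
p,R=tool();print(p,r.get_obs()["force"],r.get_obs()["wrist_torque"])
S=cam("scene","s22");cv2.imwrite("pics/s22z.png",cv2.resize(S["image"][150:250,330:430,::-1],None,fx=5,fy=5,interpolation=cv2.INTER_CUBIC))
E
```

```text
[631.01411999 111.53714986  63.37485781] [ 0.24635957 -0.23629942 -1.13241496] [-0.00622588  0.01062755 -0.00333493]
```

View pics/s22z.png

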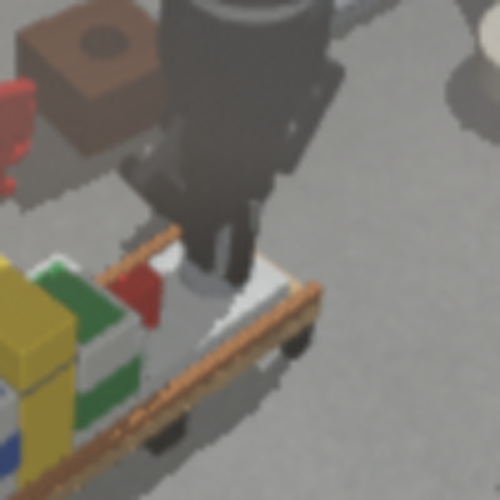

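Request:
send_rows(targets=[0,0,0.001,0,0,0,0.002,0,0,0,0.0025,0,0,0,0.0025,0])

```text
clock: 29.15
ee_pos: [631.0, 111.5, 61.1]
orientation: [2.384, -2.045, 0.0]
force: [-0.8, -0.9, 1.4]
opening: 0.13
```

The collar is touching lightly. Now the quarter turn.

Request:
send_rows(targets=[-0.0002,0,0,-1.5,-0.0003,0,0,-3,-0.0005,0.0001,0,-4.5,-0.0006,0.0002,0,-6,-0.0007,0.0003,0,-7.5,-0.0008,0.0004,0,-9,-0.001,0.0005,0,-10.5,-0.001,0.0006,0,-12,-0.0011,0.0007,0,-13.5,-0.0011,0.0009,0,-15,-0.0012,0.001,0,-16.5,-0.0012,0.0012,0,-18,-0.0012,0.0012,0,-18,-0.0012,0.0012,0,-18])

```text
clock: 30.55
ee_pos: [629.8, 112.8, 61.1]
orientation: [-3.132, -0.235, -0.001]
force: [-1.8, 0.4, 2.8]
opening: 0.124
```

```bash
python3 - <<'E'
from sc import *
B=cam("wrist","w23");p,R=tool();print(p,np.arctan2(R[1,0],R[0,0]),r.get_obs()["force"],r.get_obs()["wrist_torque"],r.get_obs()["opening"])
E
```

```text
[629.84989741 112.76348332  61.1264904 ] 0.15039453328966865 [-1.0588416   0.22493027  2.96122495] [ 0.06514234  0.13641639 -0.01622957] 0.1308218974273036
```

View pics/w23.png

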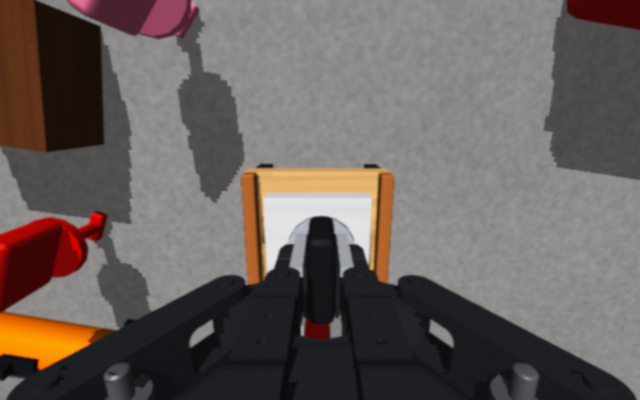

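The wing now lies along the row. I release and rise to check.

Request:
send_rows(targets=[0,0,0,0,0,0,0,0,0,0,0,0,0,0,0,0,0,0,0,0,0,0,-0.02,0,0,0,-0.05,0,0,0,-0.1,0,0,0,-0.15,0,0,0.03,-0.18,0,0,0.03,-0.18,0,0,0.03,-0.18,0], fingers=0.04)

```text
clock: 31.8
ee_pos: [634.4, 81.9, 241.1]
orientation: [3.132, 0.236, 0.001]
force: [-0.4, 0.3, -0.9]
opening: 0.465
```

```bash
python3 - <<'E'
from sc import *
B=cam("wrist","w24");np.savez("w24.npz",**B);p,R=tool();print(p,np.arctan2(R[1,0],R[0,0]))
cv2.imwrite("pics/w24z.png",cv2.resize(B["image"][80:290,260:390,::-1],None,fx=4,fy=2.8,interpolation=cv2.INTER_CUBIC))
S=cam("scene","s24");cv2.imwrite("pics/s24z.png",cv2.resize(S["image"][150:290,260:420,::-1],None,fx=4,fy=4,interpolation=cv2.INTER_CUBIC))
E
```

```text
[633.43643968  82.82494783 239.91694496] 0.15233876863053644
```

View pics/w24.png

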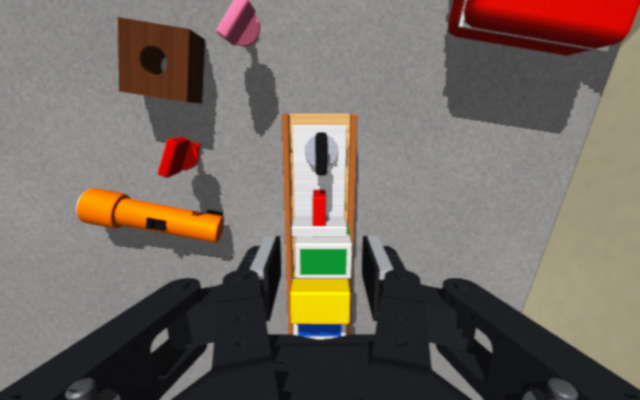

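View pics/w24z.png

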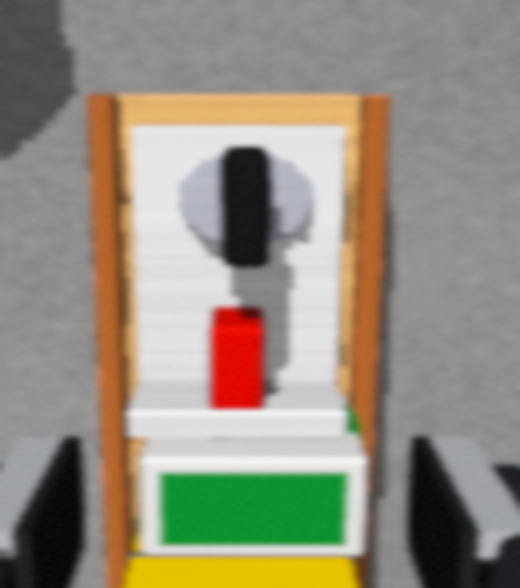

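View pics/s24z.png

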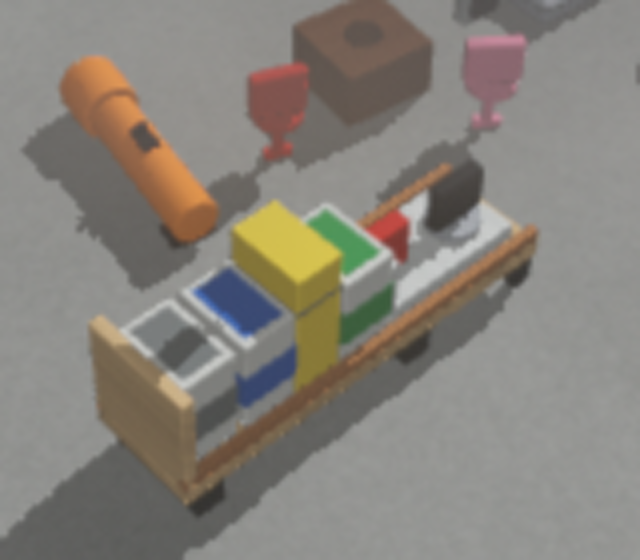

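The screw stands upright through the stop, with its wing along the row at (321,153). Red, pink and flashlight look untouched. I back off for a full row check.

Request:
send_rows(targets=[0,0.03,-0.05,0,0,0.07,-0.08,0,0,0.11,-0.09,0,0,0.13,-0.09,0,0,0.13,-0.09,0,0,0.13,-0.09,0,0,0.13,-0.09,0], fingers=0.085)

```text
clock: 32.6
ee_pos: [653.1, -42.5, 329.7]
orientation: [-3.13, -0.246, 0.003]
force: [-0.5, 0.1, -0.3]
opening: 0.996
```

```bash
python3 - <<'E'
from sc import *
B=load("w24.npz");f=lambda u,v,z:atz(B,260+u/4,80+v/2.8,z)[:2]
ey=np.array([-np.sin(.152),np.cos(.152)]);ex=np.array([ey[1],-ey[0]])
E=(f(87,96,46)+f(389,96,46))/2;O=E-160*ey
g=lambda p:np.round([(p-O)@ex,(p-O)@ey],1)
print("O",O,"rear (148)",g((f(132,127,49)+f(343,127,49))/2),"face(38)",g((f(127,436,87)+f(345,436,87))/2),"collar(0,122)",g(f(246,155+52,55)),"wing top",g(f(246,148,89)),g(f(245,262,89)))
C=cam("wrist","w25");np.savez("w25.npz",**C)
cv2.imwrite("pics/w25z.png",cv2.resize(C["image"][50:290,250:400,::-1],None,fx=4,fy=2.5,interpolation=cv2.INTER_CUBIC))
S=cam("scene","s25");T=cam("top","t25");print(tool()[0])
D=[T,S]
for q in["tin","flashlight","pills","mug","tape"]:
    for n,d in(("top",T),("scene",S)):
        x=r.regions_of(n,q)
        if x:
            v,u=np.nonzero(x[0]["pixels"]);print(q,n,round(x[0]["p"],2),np.round(atz(d,u.mean(),v.mean(),40)))
E
```

```text
O [648.49439725 -10.03220279] rear (148) [ -0.2 148.7] face(38) [-0.8 39.4] collar(0,122) [  2.  119.4] wing top [  1.9 143.2] [  1.6 104.6]
[653.50212597 -43.41884947 330.46563137]
tin top 0.91 [434. 367.  40.]
tin scene 0.55 [464. 350.  40.]
flashlight top 0.56 [433.  -4.  40.]
flashlight scene 0.93 [457. -14.  40.]
pills top 0.67 [ 582. -381.   40.]
pills scene 0.94 [ 576. -379.   40.]
mug top 0.56 [ 498. -448.   40.]
tape top 0.94 [562. 391.  40.]
tape scene 0.79 [591. 372.  40.]
```

View pics/w25z.png

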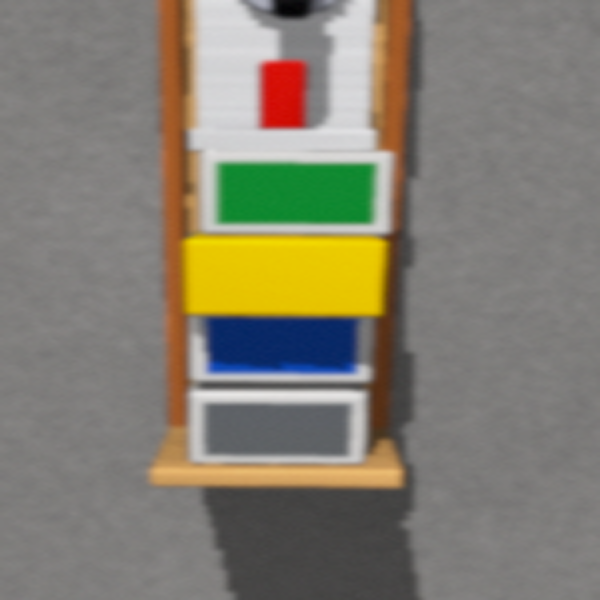

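```bash
python3 - <<'E'
from sc import *
B=load("w25.npz");f=lambda u,v,z:atz(B,250+u/4,50+v/2.5,z)[:2]
ey=np.array([-np.sin(.152),np.cos(.152)]);ex=np.array([ey[1],-ey[0]]);O=np.array([648.48,-9.5])
g=lambda q,z:np.round([(np.mean([f(*a,z) for a in q],0)-O)@ex,(np.mean([f(*a,z) for a in q],0)-O)@ey],1)
print("green(.,16.5)",g([(201,152),(392,152),(392,233),(201,233)],106))
print("case(-19.5)",g([(184,237),(385,237),(384,316),(184,316)],131))
print("blue(-55.5): near edge y-19",g([(190,381),(370,381)],106),"label near",g([(208,373),(356,373)],106))
print("white(-93.5)",g([(191,389),(366,389),(363,463),(189,463)],106))
E
```

```text
green(.,16.5) [ 3.8 19.7]
case(-19.5) [  0.5 -15.7]
blue(-55.5): near edge y-19 [ -0.6 -70.7] label near [ -0.  -66.6]
white(-93.5) [ -1.4 -94.3]
```

All checks are within tolerance, so I hand it in.

```bash
python3 -c "
from workcell import r
print(r.close_job())"
```

```text
the job is handed in; nothing more can be done
None
```

The job is handed in at about 33 s of the 69 s allowed: the case is in the row, and the screw is through both slots and turned to lock the stop. No verdict was reported.

**What I did:**
- I slid the green box out in two grips; the first moved it only about 26 mm because the fingers were still closing.
- I stood the case between blue and green and slid the stop in by its rib.
- I lowered the screw through both slots until the collar touched lightly, turned it a quarter turn and released it.

**Last checks**, in rack coordinates from the wrist camera:

| Thing | Measured y (mm) | Allowed or nominal y (mm) |
|---|---|---|
| Grey box | -94 | -102.5 to -84.5 |
| Blue box | about -52 | -64.5 to -46.5 |
| Case | -16 | -28.5 to -10.5 |
| Green box | 20 | 7.5 to 25.5 |
| Stop | 0.7–1.4 too far out | within 4 of lined up |
| Screw | about 120 (collar), 124 (wing); x about +2 | 122, within 6 |

- The screw stands upright with its wing along the row, and the gripper was clear of everything when I handed in.
- In the top view the bystanders are within about 4 mm of where they started.

**Disagreements:**
- The collar and wing readings of the screw's y differ by 4.5 mm, and the free fits of the case's height gave 88–92 mm instead of 95.
- The green box sits about 4 mm off the channel's middle line (8 mm allowed).
- The last mug check was from the top view only; the scene view returned nothing for it.

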